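# Nest the angle former's upper jaw and clamp it with the draw latch

## Task

Close the angle former: the loose upper jaw stands on its end; lay it down on the bench with its ridge up without letting it topple, and let go. Then take it again from above and nest it over the lower angle, legs aligned, keeper end close up to the latch block. Hook the latch's wire loop over the jaw's keeper and press the lever down over centre until it lies fully shut, holding the jaw home against the block; leave the pliers, caliper, tape roll and card box where they are.

Things in the scene. Friction and masses are not known exactly. Their poses are not given: they have to be found in the camera images.
- former: Fixed angle former: steel base plate 215 x 110 x 10 mm carrying the lower angle section (150 mm long, legs 50 x 4 mm at 90 degrees), its ridge up along x, 48 mm above the bench. Origin on the bench under the lower angle's middle, z up, x along the ridge away from the latch. Jaw home = jaw_centre at (0, 0, 51) mm here, axes parallel.
- lever (a joint): Latch lever, a steel strip 16 to 22 mm wide, 5 mm thick, reaching 57 mm from its pin. 0 = shut, flat, pointing to former -x; grows as raised, 1.57 = upright, 2.2 = leaning towards the jaw. Starts 1.6 to 2.0. Friction (0.11 N m) holds it where left. Hooked, it takes about 5 N near its tip to press over centre against the sprung loop, then stays shut.
- loop (a joint): Loop's hinge on the lever. The loop points from its pin at an elevation of 0.133 - lever + loop (rad) from former +x up towards +z. 3.6 = stop, folded back past the lever (start, standing up); about 1.4 when lowered on the keeper, lever upright; about 0 latched. Swings freely, falls by its weight; a hard pinch or pull drags the lever along.
- loop_bar (a point): Middle of the cross bar of the latch's wire loop: a U of 5 mm round steel wire, 36 mm wide outside, 26 mm inside; bar 71 mm from the loop's pin. Folded back, it stands up beyond the lever's tip, and can be pinched from above across its two side wires. Sprung: stretches about 2 mm when latched. Its y lies along the bar.
- jaw_centre (a point): Loose upper jaw: steel angle section 150 mm long, legs 50 x 4 mm at 90 degrees, 0.3 to 0.57 kg, fin and keeper on its ridge. Point at mid-length, 35 mm from the plane of the leg edges (71 mm apart), 3 mm inside the ridge line. x along the ridge from keeper end to fin end, z out through the ridge. Starts standing on its fin end (x down); laid ridge up, the point is 35 mm high.
- jaw_fin (a point): Grip point on the jaw's fin, a flat plate 10 mm thick (along y), 90 mm long (jaw_centre x from -15 to 75 mm), standing 32 mm above the ridge. The point is at (15, 0, 21) mm of jaw_centre, over the jaw's centre of mass, 18 mm above the ridge; axes as jaw_centre.
- jaw_keeper (a point): Seat of the loop's bar, at (-43.5, 0, 12.3) mm of jaw_centre, same axes: on the fin side of the keeper, a post 14 mm wide, 8 mm thick, 21 mm above the ridge, centred at x = -50 mm, whose top lip overhangs to x = -42 mm (underside z = 20, top z = 24 mm). The bar goes down past the lip, between keeper and fin, side wires either side of the post.
- pliers: Bystander: pliers with yellow grips, 130 mm long, 14 mm high, lying on the bench; origin under the pivot.
- caliper: Bystander: black and steel sliding caliper, 190 mm long, 12 mm high, lying flat; origin under the beam.
- tape: Bystander: roll of buff tape, 104 mm across, 26 mm high, lying flat; origin under its centre.
- card_box: Bystander: small open card box 110 x 80 x 40 mm with clear packets; origin under its centre.
- stop (a point): Stop face of the latch block at the former's -x end (former x = -75 mm), 38 mm above the bench; axes as former. The block is 60 mm wide, its top 48 mm high. The nested jaw finally butts against this face; the former's other end is open. The latch draws the jaw the last millimetres.
- lever_pin (a point): Pin of the latch lever, along y, at (-98, 0, 58) mm of former; axes as former. The latch lies in former's plane y = 0. The loop hangs on its own pin on the lever, 18 mm from this one, in the direction 195 degrees minus the lever angle, measured from +x up towards +z.
Things that resemble listed ones, but are neither listed nor needed, are in the scene too. Leave any purple look-alike of the part that bears jaw_centre alone.

How it is judged:
On the way, in this order (a step that is already met when the one before it is completed fails the run):
1. the jaw lies ridge up on the bench, let go (height (world z) of jaw_centre between 0.031 and 0.039 m and angle between jaw_centre's own z axis and vertical below 0.06 rad and contact force between the fingers and jaw below 0.05 N), for 0.2 s.
2. the jaw is nested over the lower angle, legs aligned, within 14 mm of the latch block (y of jaw_centre in the frame of former between -0.003 and 0.003 m and z of jaw_centre in the frame of former between 0.0477 and 0.0537 m and angle between the x axis of jaw_centre and the x axis of former, either way round below 0.05 rad and angle between jaw_centre's own z axis and vertical below 0.06 rad and x of jaw_centre in the frame of former between -0.003 and 0.014 m), for 0.2 s.
3. the loop's bar is down behind the keeper, lever still raised (x of loop_bar in the frame of jaw_centre between -0.046 and -0.016 m and y of loop_bar in the frame of jaw_centre between -0.01 and 0.01 m and z of loop_bar in the frame of jaw_centre between 0 and 0.02 m and y of jaw_centre in the frame of former between -0.003 and 0.003 m and z of jaw_centre in the frame of former between 0.0477 and 0.0537 m and angle between the x axis of jaw_centre and the x axis of former, either way round below 0.05 rad and angle between jaw_centre's own z axis and vertical below 0.06 rad and value of joint lever above 0.5 rad), for 0.2 s.
At the end, for the whole second after the job is handed in: The lever is shut (under 0.08 rad), the loop's bar lies behind the keeper and below its lip, and the jaw rests nested on the lower angle within 3 mm of home in x, y and z and 3 degrees of straight, at rest (value of joint lever below 0.08 rad and x of loop_bar in the frame of jaw_centre between -0.046 and -0.016 m and y of loop_bar in the frame of jaw_centre between -0.01 and 0.01 m and z of loop_bar in the frame of jaw_centre between 0 and 0.02 m and y of jaw_centre in the frame of former between -0.003 and 0.003 m and z of jaw_centre in the frame of former between 0.0477 and 0.0537 m and angle between the x axis of jaw_centre and the x axis of former, either way round below 0.05 rad and angle between jaw_centre's own z axis and vertical below 0.06 rad and x of jaw_centre in the frame of former between -0.003 and 0.003 m and linear speed of jaw below 0.02 m/s and velocity of joint lever below 0.1 rad/s); the robot touches nothing.
It fails at once if the jaw topples or is flung round (turns faster than 7 rad/s) (angular speed of jaw above 7 rad/s).
It fails at once if the pliers gets pushed more than 30 mm (distance of pliers from where it was at the start of the episode above 0.03 m).
It fails at once if the caliper gets pushed more than 30 mm (distance of caliper from where it was at the start of the episode above 0.03 m).
It fails at once if the tape roll gets pushed more than 30 mm (distance of tape from where it was at the start of the episode above 0.03 m).
It fails at once if the card box gets pushed more than 30 mm (distance of card_box from where it was at the start of the episode above 0.03 m).
It also fails if it takes over 72 s, if anything falls off the work surface, if the arm or the gripper's body presses on something with over 40 N, if the wrist force passes 120 N, or if a joint passes its speed limit or range.

## Robot

A 6-joint arm with a two-finger parallel gripper is mounted at the origin on the work surface. World frame = base frame: x ahead of the robot, y to its left, z up, the work surface at z = 0. Lengths are in m, angles in rad, forces in N, time in s.
With the tool pointing down it reaches from about 0.35 to 0.975 m from the base axis. Payload 4.9 kg.
Tool frame: the origin (TCP) lies midway between the tips of the shut fingers; the grasp point (between the pads) lies 19 mm behind it; z points along the fingers, y is the line along which they close (so a half turn about z gives the same grasp; the last joint's range is limited). The gripper opens to 85 mm and grips with 20 to 120 N. Pads are 22 mm wide; open, the fingers measure 114 mm over their backs; the gripper's body (76 mm by 85 mm) begins 54 mm behind the grasp point. The pads swing forward as they close: fully open they stand 13 mm farther back than shut.
Start: joints at [-1.253, 0.053, 1.613, -0, 1.476, -0.119], TCP at [0.264, -0.566, 0.231] pointing down, gripper open.
Joint ranges: [-3.01, 3.01], [-1.01, 2.22], [0.06, 2.58], [-1.02, 4.17], [0.09, 2.62], [-3.14, 3.14]. Speed limits (rad/s): [2.57, 2.57, 3.14, 3.14, 3.14, 3.14].

## Interface

Orientations are given as a rotation vector (axis times angle).
In Python, from station import ctrl gives the robot as it stands.
- The arm moves only by the shell command python3 -m handwheel 'ROWS' [FORCE]. ROWS is JSON, a list of rows, each an object with "gripper": the gripper command: -1 is fully open, 1 is shut, values between are in proportion; "offset": the shift along the tool's x, y, z in mm, a list of three; "rotation": the turn, a rotation vector about the tool's x, y, z in rad, a list of three. A call has exactly 8 rows; each row is the pose to reach, as a shift and turn from the pose commanded when the call began, along the tool's axes at that moment; what a row does not reach only later rows make up. A row lasts 1/8 s, in which the tool goes at most 62.5 mm and 10.7 degrees, less where a joint would pass 70% of its speed; a pose out of reach is approached as far as the arm can. A call with a gripper value outside its range is refused whole. The fingers move at their own pace and stop on an object; FORCE is the grip in N (left out, the last holds). Time passes only in rows, so rows that repeat a pose let the fingers close, or fill a call up. It gives the time, the measured TCP pose, the force, the opening and the grip force at its end, in the units of the state.
- ctrl.get_obs(): the state, without advancing time (a new reading comes with each control period).
- ctrl.get_image(name): name is "scene" or "top"; returns a dict with "image" (480x640x3 uint8, red, green, blue), "fovy" (degrees; the focal length in pixels is half the picture's height over the tangent of half this angle, whatever the lens; pixels are square), "cx", "cy" (the principal point, pixels), "k1" (the pictures are not rectified: a ray, as slopes to the right and down, at radius r is drawn at 1 + k1 r^2 times it, then the intrinsics apply), "xyz" and "attitude" of the camera in the world. Camera axes: x right, y up, looking along -z (the intrinsics and any distortion apply to the point x, -y, -z); pixel columns grow to the right and rows downward; lengths in m; the calibration is good to about 2 mm. A picture is of the moment at which its call begins. There is no depth.
- ctrl.finish_job(): hands the job in; it is judged then, once.
The state is a dict: "t": time; "q": joint angles; "dq": joint speeds; "effort": joint torques, N m; "tool_pos": TCP position; "tool_rot": TCP orientation; "contact_force": force on the tool from outside, world axes, zero at the start; "wrist_torque": the same for the moment, N m; "opening": finger opening in m; "grip_force": force on a finger pad.
Only numpy, scipy, OpenCV 4.12 (cv2) and the standard library are available. Lean on these libraries where they do the work, as an engineer would, in place of code of your own. Each camera call takes 0.05 s, during which the arm holds its last target. There are 200 camera calls.

## Working session

There is one attempt and no reset: what is moved stays moved. The work goes in short steps, Python scripts to look and compute and a shell command to move; the robot and the scene stay as the last step left them, time stands still between calls to the robot, and variables do not carry over. Pictures are saved under pics/ and viewed, at most 10 in all, crops included, and the job is handed in when it is done.

```bash
ls; mkdir -p pics
cat > h.py <<'E'
import numpy as np, cv2
from scipy.spatial.transform import Rotation as R
from station import ctrl
def rot(a):
    a=np.array(a,float)
    if a.shape==(3,3): return a
    if a.size==3: return R.from_rotvec(a).as_matrix()
    return R.from_quat(a).as_matrix()
def grab(n,f=None):
    d=ctrl.get_image(n)
    if f: cv2.imwrite('pics/'+f,d['image'][:,:,::-1])
    return d
def K(d):
    f=240/np.tan(np.radians(d['fovy'])/2)
    return np.array([[f,0,d['cx']],[0,f,d['cy']],[0,0,1.]]),np.array([d['k1'],0,0,0.])
def ray(d,u,v):
    k,D=K(d); p=cv2.undistortPoints(np.array([[[u,v]]],float),k,D)[0,0]
    return rot(d['attitude'])@np.array([p[0],-p[1],-1.])
def at_z(d,u,v,z):
    r=ray(d,u,v); o=np.array(d['xyz']); return o+r*(z-o[2])/r[2]
def proj(d,P):
    k,D=K(d); c=(np.atleast_2d(P)-np.array(d['xyz']))@rot(d['attitude'])
    c=c*[1,-1,-1]; return cv2.projectPoints(c,np.zeros(3),np.zeros(3),k,D)[0][:,0]
def tri(d1,p1,d2,p2):
    a,b=ray(d1,*p1),ray(d2,*p2); o1,o2=np.array(d1['xyz']),np.array(d2['xyz'])
    s=np.linalg.lstsq(np.c_[a,-b],o2-o1,rcond=None)[0]
    A=o1+a*s[0];B=o2+b*s[1]; return (A+B)/2,np.linalg.norm(A-B)
E
python3 - <<'E'
from h import *
for n in('scene','top'):
    d=grab(n,n+'0.png'); print({k:v for k,v in d.items() if k!='image'})
print(ctrl.get_obs())
E
```

```text
pics
{'fovy': 54.91933710446628, 'cx': 320.6624499211383, 'cy': 239.36756447285066, 'k1': -0.03542462213942586, 'xyz': array([0.92324315, 0.52232862, 0.699394  ]), 'attitude': array([0.32117981, 1.07261423, 2.3996705 ])}
{'fovy': 49.1847623232163, 'cx': 310.86655837375804, 'cy': 237.13847349259797, 'k1': -0.1453194692441597, 'xyz': array([ 0.44137522, -0.05380724,  1.01462611]), 'attitude': array([ 0.11129206, -0.10915773, -1.5587298 ])}
{'t': 0.1, 'q': array([-1.25300336e+00,  5.32788654e-02,  1.61417911e+00, -1.87466053e-06,
        1.47600323e+00, -1.19002501e-01]), 'dq': array([-9.69874986e-05, -1.06308518e-03, -1.72264018e-03, -9.69541905e-05,
       -1.24580446e-04,  7.35975996e-04]), 'effort': array([ 1.42716493e-03, -3.94906998e+01, -3.71363032e+01, -5.91450907e-05,
        3.91257025e-03, -1.30200925e-05]), 'tool_pos': array([ 0.26421661, -0.56577161,  0.23018   ]), 'tool_rot': array([-3.06515176e+00, -6.80272821e-01,  2.93998438e-04]), 'contact_force': array([-0.27992988,  0.00194065,  1.08795381]), 'wrist_torque': array([ 0.06540976,  0.05320399, -0.00881535]), 'grip_force': 0.0, 'opening': 0.08520216597759252}
```

View pics/scene0.png

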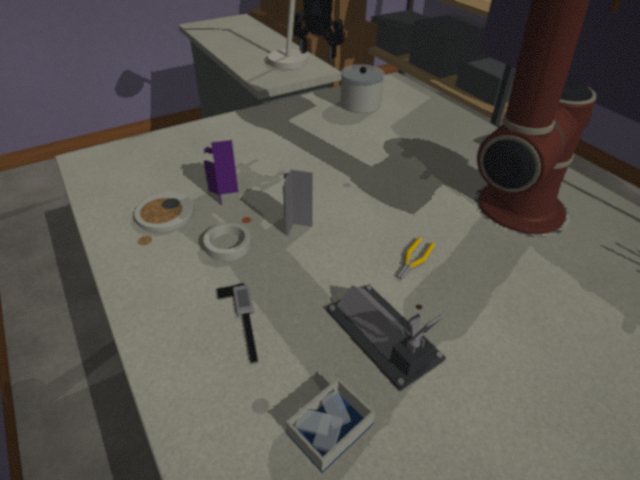

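View pics/top0.png

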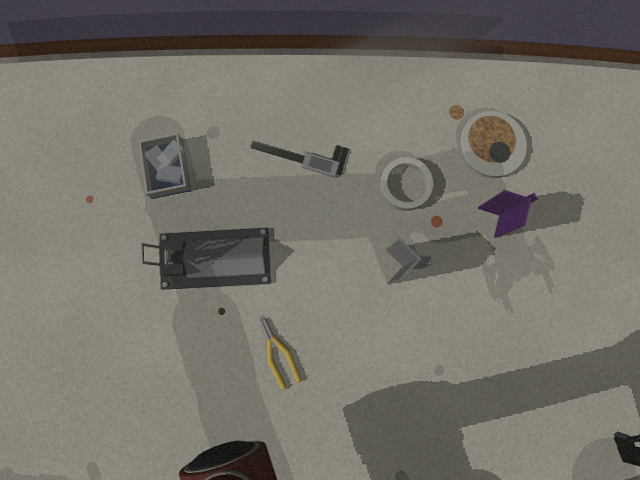

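Candidates for the jaw are the grey angle (scene 298,200 / top 403,260) and the purple look-alike (scene 222,165 / top 508,212). I choose the grey one. The former has its latch at the left in the top view (150,255). Next is a close crop to check.

Run:
```python
import cv2,numpy as np
t=cv2.imread('pics/top0.png');s=cv2.imread('pics/scene0.png')
f=lambda i,x,y,w,h,k:cv2.resize(i[y:y+h,x:x+w],None,fx=k,fy=k,interpolation=cv2.INTER_CUBIC)
a=f(t,375,225,130,75,6)   # 780x450? 
b=f(s,260,155,80,100,6)
c=f(t,130,215,160,85,5)
# sheet1: jaw top (5x)+scene
g=lambda im:np.clip(im.astype(float)*1.5,0,255).astype('uint8')
A=np.zeros((600,800,3),'uint8')
x=f(t,380,225,80,70,5);A[:350,:400]=x       # top jaw 5x, origin 380,225
x=f(s,270,160,60,90,6);A[:540,420:780]=x    # scene jaw 6x, origin 270,160 at x420
cv2.imwrite('pics/c1.png',g(A))
B=np.zeros((600,800,3),'uint8')
x=f(t,135,220,150,75,5);B[:375,:750]=x
cv2.imwrite('pics/c2.png',g(B[:375]))
```

```text
(no output)
```

View pics/c1.png

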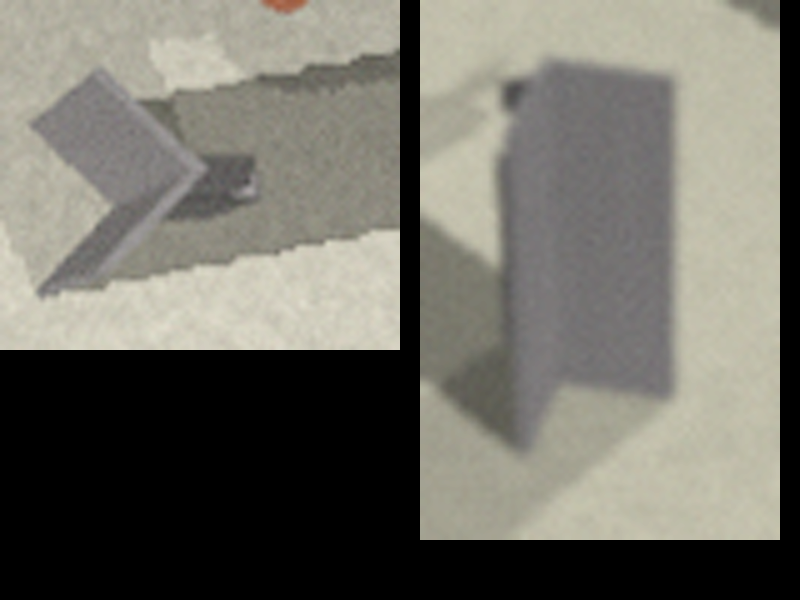

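View pics/c2.png

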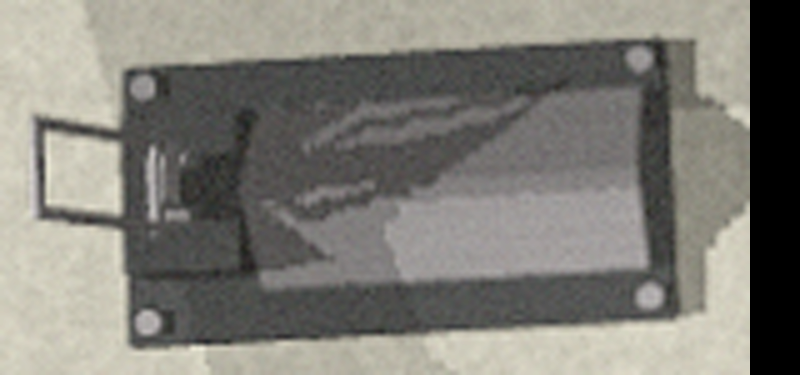

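c1 shows the grey jaw's open side facing left (+y) and its ridge facing right at top pixel (420,258). Its leg tips are at (400,239) and (396,282), and the fin is behind the ridge, so I keep this choice. In c2 the plate corners are at (160,234), (267.5,228), (270.5,283) and (161,289), the ridge end is at (263,256), and the loop bar is at (142.6,253.5).

```bash
cat > est.py <<'E'
from h import *
from scipy.optimize import least_squares
T=grab('top');S=grab('scene')
c=lambda x,y:(135+x/5,220+y/5)
pl=[at_z(T,*c(*p),.010) for p in[(125,70),(662,40),(678,316),(131,346)]]
print('plate',np.round(pl,4))
m=np.mean(pl,0);ex=(pl[1]+pl[2]-pl[0]-pl[3])[:2];print('size',np.linalg.norm(pl[1]-pl[0]),np.linalg.norm(pl[1]-pl[2]))
ex/=np.linalg.norm(ex);yaw=np.arctan2(ex[1],ex[0])
re=at_z(T,*c(641,180),.048);ey=np.array([-ex[1],ex[0]])
o=m[:2]+ex*((re[:2]-m[:2])@ex-.075)
print('yaw',yaw,'plate mid',m,'ridge end',re,'lateral',(re[:2]-m[:2])@ey,'plate mid x in former',(m[:2]-o)@ex,'origin',o)
# lever
bar=c(38,168)
F=lambda p:np.array([*(o+ex*p[0]+ey*p[1]),p[2]])
for th in(1.6,1.7,1.8,1.9,2.0):
    a=np.radians(195)-th;lp=np.array([-.098+.018*np.cos(a),.058+.018*np.sin(a)]);e=.133-th+3.6
    b=lp+.071*np.array([np.cos(e),np.sin(e)]);print(th,np.round(b,4),np.round(proj(T,F((b[0],0,b[1])))-bar,1),'scene',proj(S,F((b[0],0,b[1]))))
# jaw
C=lambda x,y:(380+x/5,225+y/5)
r=at_z(T,*C(203,165),.15);a=at_z(T,*C(98,68),.15);b=at_z(T,*C(80,285),.15)
print('jaw ridge',r,'tips',a,b,np.linalg.norm(a-r),np.linalg.norm(b-r),np.linalg.norm(a-b))
zc=r-(a+b)/2;print('jaw z yaw',np.arctan2(zc[1],zc[0]),'perp',np.arctan2((b-a)[1],(b-a)[0]))
D=lambda x,y:(270+(x-420)/6,160+y/6)
print('scene ridge top?',proj(S,r),'tips',proj(S,[a,b]),'bottoms',proj(S,[a-[0,0,.15],b-[0,0,.15]]),'seen', D(548,62),D(672,78),D(525,455),D(672,398))
E
python3 est.py
```

```text
plate [[0.587  0.2441 0.01  ]
 [0.6006 0.0328 0.01  ]
 [0.4937 0.0245 0.01  ]
 [0.4791 0.2368 0.01  ]]
size 0.21178854328596064 0.10725667433304029
yaw -1.504232453746174 plate mid [0.5401102  0.13455919 0.01      ] ridge end [0.54197027 0.03623683 0.048     ] lateral -0.0046839312495898285 plate mid x in former -0.023228338091255022 origin [0.54165522 0.11138229]
1.6 [-0.14    0.1356] [[-8.6  1.2]] scene [[441.01874815 327.70034177]]
1.7 [-0.132   0.1394] [[-4.9  0.7]] scene [[437.69545336 322.72560132]]
1.8 [-0.1237  0.1424] [[-0.7  0.3]] scene [[434.13538855 317.97158132]]
1.9 [-0.1152  0.1445] [[ 3.8 -0.2]] scene [[430.38781518 313.49761697]]
2.0 [-0.1065  0.1458] [[ 8.6 -0.5]] scene [[426.50380314 309.35712606]]
jaw ridge [ 0.53025984 -0.23527405  0.15      ] tips [ 0.56258976 -0.20038183  0.15      ] [ 0.49008605 -0.19349186  0.15      ] 0.04756775175440517 0.05796278961912604 0.07283035188833466
jaw z yaw -1.4688500171619456 perp 3.046847941278123
scene ridge top? [[289.2284513  167.91728074]] tips [[283.60556857 180.05727016]
 [315.014897   171.97736634]] bottoms [[286.08561216 234.18147249]
 [314.58601915 225.61668372]] seen (291.3333333333333, 170.33333333333334) (312.0, 173.0) (287.5, 235.83333333333331) (312.0, 226.33333333333331)
```

```bash
cat >> est.py <<'E'
Fz=lambda p:F(p)
pts=[(.0843,.055,.01),(.0843,-.055,.01),(-.1307,.055,.01),(-.1307,-.055,.01),(.075,0,.048),(-.075,0,.048),(.075,.0354,.0127),(.075,-.0354,.0127)]
P=np.array([F(p) for p in pts])
im=S['image'][:,:,::-1];k=5
cr=cv2.resize(im[278:390,315:450],None,fx=k,fy=k,interpolation=cv2.INTER_CUBIC)
cr=np.clip(cr*1.7,0,255).astype('uint8')
for u,v in proj(S,P): cv2.circle(cr,(int((u-315+.5)*k),int((v-278+.5)*k)),2,(0,0,255),-1)
cv2.imwrite('pics/c3.png',cr);print(proj(S,P))
E
python3 est.py|tail -8
```

```text
[[324.4259098  304.33262806]
 [368.0935796  280.90343759]
 [399.48354775 385.76741457]
 [445.44055598 353.83355935]
 [350.82307821 282.06390064]
 [404.08183446 334.21684564]
 [335.42693368 302.05980435]
 [363.64896965 286.7947846 ]]
```

View pics/c3.png

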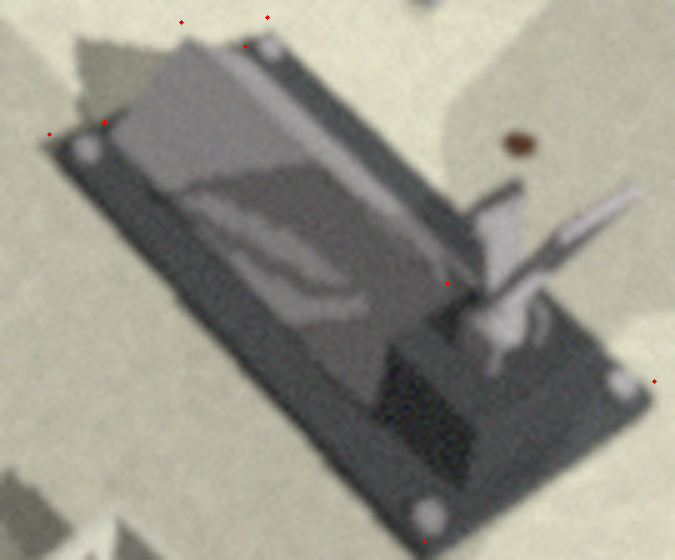

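```bash
cat > fit.py <<'E'
from h import *
from scipy.optimize import least_squares
T=grab('top');S=grab('scene')
ct=lambda x,y:(135-.4+x/5,220-.4+y/5); cs=lambda x,y:(315-.4+x/5,278-.4+y/5)
cj=lambda x,y:(380-.4+x/5,225-.4+y/5); ds=lambda x,y:(270-.4+(x-420)/6,160-.4+y/6)
s2=.0354
# plate: corners with offset px ; then angle
plT=[ct(*p) for p in[(125,70),(662,40),(678,316),(131,346)]]; plS=[cs(*p) for p in[(424,558),(42,146),(273,33),(653,400)]]
anS=[cs(190,38),cs(110,130)]; anT=[ct(641,180)]
jT=[cj(203,165),cj(98,68),cj(78,286)]; jS=[ds(548,62),ds(672,78),ds(525,455),ds(672,398)]
def pose(x,y,a,p): 
    p=np.atleast_2d(p);c,s=np.cos(a),np.sin(a);return np.c_[x+c*p[:,0]-s*p[:,1],y+s*p[:,0]+c*p[:,1],p[:,2]]
def res(v):
    x,y,a,px,jx,jy,ja,bt0,bt1,bs0,bs1=v
    pl=pose(x,y,a,[(px-.1075,.055,.01),(px+.1075,.055,.01),(px+.1075,-.055,.01),(px-.1075,-.055,.01)])
    an=pose(x,y,a,[(.075,0,.048),(.075,s2,.0127)])
    # jaw: yaw ja = direction of jaw z (ridge outward); local x along it; ridge at 0
    J=pose(jx,jy,ja,[(0,0,.15),(-s2,s2,.15),(-s2,-s2,.15),(-s2,s2,0),(-s2,-s2,0)])
    bt=np.array([bt0,bt1]);bs=np.array([bs0,bs1])
    r=[proj(T,pl)+bt-plT,proj(T,an[:1])+bt-anT,proj(S,pl)+bs-plS,proj(S,an)+bs-anS,
       proj(T,J[:3])+bt-jT, proj(S,J[[0,2,3,4]])+bs-jS]
    return r
R0=lambda v:np.r_[np.vstack(res(v)).ravel()/.7, np.array(v[7:])/1.5]
v=least_squares(R0,[.54,.11,-1.5,-.023,.53,-.235,-1.5,0,0,0,0],loss='soft_l1').x
print(np.round(v,4)); [print(np.round(a,1).tolist()) for a in res(v)]
np.save('v.npy',v)
E
python3 fit.py
```

```text
[ 0.5433  0.1159 -1.514  -0.0225  0.5293 -0.232  -1.569   1.5     0.8667
 -0.0226  0.9823]
[[-0.3, -0.7], [1.2, 0.0], [0.1, 1.5], [-1.0, 0.2]]
[[-0.6, -1.8]]
[[-0.1, -0.1], [1.9, -0.2], [-0.2, -0.8], [0.7, -0.2]]
[[-0.9, -0.5], [-0.5, 1.0]]
[[-0.0, 1.9], [-0.4, 0.1], [4.2, -1.2]]
[[-0.6, -0.5], [1.1, 0.1], [-1.0, 1.0], [0.9, 0.4]]
```

```bash
cat > p.py <<'E'
from h import *
T=grab('top')
b=T['image'].astype(int);m=((b[:,:,2]-b[:,:,1]>25)&(b[:,:,0]-b[:,:,1]>15)).astype('uint8');m[:120]=0
c=max(cv2.findContours(m,0,2)[0],key=cv2.contourArea);ap=cv2.approxPolyDP(c,2.5,True)[:,0]
bt=np.load('v.npy')[7:9]
for u,v in ap:
    print(u,v,np.round(at_z(T,u-bt[0],v-bt[1],.15)[:2],3),np.round(at_z(T,u-bt[0],v-bt[1],0)[:2],3))
E
python3 p.py
cat > mv.py <<'E'
# usage: mv.py x y z yawx_deg tilt_deg  -> offset/rotation from current pose (tilt: tool z leans from down toward tool +x... about tool y)
from h import *
import sys
def target(x,y,z,yaw,tilt):
    yaw,tilt=np.radians([yaw,tilt])
    X=np.array([np.cos(yaw),np.sin(yaw),0]);Z=np.array([0,0,-1.]);Y=np.cross(Z,X)
    return np.array([x,y,z]),np.c_[X,Y,Z]@R.from_rotvec([0,tilt,0]).as_matrix()
o=ctrl.get_obs();p0=np.array(o['tool_pos']);R0=rot(o['tool_rot'])
p,Rt=target(*map(float,sys.argv[1:6]))
print('off',np.round((R0.T@(p-p0))*1e3,1),'rot',np.round(R.from_matrix(R0.T@Rt).as_rotvec(),4),'dist',np.linalg.norm(p-p0),'t',o['t'])
print('q',np.round(o['q'],3),'pos',np.round(p0,4),'toolz',np.round(R0[:,2],3),'y',np.round(R0[:,1],3),'F',np.round(o['contact_force'],1),'open',round(o['opening'],4),'grip',round(o['grip_force'],2))
E
python3 mv.py .529 -.40 .30 90 0; python3 mv.py .529 -.30 .32 90 60
```

```text
531 198 [ 0.637 -0.43 ] [ 0.671 -0.495]
504 190 [ 0.65  -0.382] [ 0.687 -0.439]
478 208 [ 0.618 -0.334] [ 0.649 -0.383]
481 206 [ 0.622 -0.339] [ 0.653 -0.389]
498 213 [ 0.61  -0.369] [ 0.639 -0.424]
492 210 [ 0.615 -0.359] [ 0.645 -0.411]
492 205 [ 0.624 -0.359] [ 0.655 -0.412]
486 210 [ 0.615 -0.348] [ 0.645 -0.399]
483 208 [ 0.618 -0.343] [ 0.649 -0.393]
497 196 [ 0.64  -0.369] [ 0.674 -0.423]
502 206 [ 0.622 -0.377] [ 0.653 -0.433]
502 202 [ 0.629 -0.377] [ 0.662 -0.433]
508 206 [ 0.622 -0.387] [ 0.654 -0.445]
504 207 [ 0.62 -0.38] [ 0.651 -0.437]
505 212 [ 0.612 -0.382] [ 0.641 -0.438]
495 203 [ 0.627 -0.364] [ 0.659 -0.418]
495 208 [ 0.618 -0.364] [ 0.649 -0.418]
504 212 [ 0.612 -0.38 ] [ 0.641 -0.436]
500 213 [ 0.61  -0.373] [ 0.639 -0.428]
496 236 [ 0.57  -0.364] [ 0.592 -0.417]
524 224 [ 0.591 -0.415] [ 0.617 -0.477]
off [310.1 -38.7 -68.8] rot [-1.000e-04 -1.000e-04 -1.134e+00] dist 0.3200113359191319 t 0.45
q [-1.253  0.053  1.613  0.     1.476 -0.119] pos [ 0.2644 -0.5663  0.2312] toolz [-0.  0. -1.] y [ 0.423 -0.906 -0.   ] F [-0.4 -0.2 -0.2] open 0.0852 grip 0.0
off [ 352.4 -129.4  -88.8] rot [ 0.5911  0.9284 -1.0241] dist 0.3857643136539777 t 0.45
q [-1.253  0.053  1.613  0.     1.476 -0.119] pos [ 0.2644 -0.5663  0.2312] toolz [-0.  0. -1.] y [ 0.423 -0.906 -0.   ] F [-0.4 -0.2 -0.2] open 0.0852 grip 0.0
```

```bash
python3 mv.py .529 -.36 .27 90 40|head -1
```

```text
off [327.  -75.  -38.8] rot [ 0.395   0.6204 -1.0856] dist 0.3377602023714075 t 0.45
```

```bash
python3 -m handwheel '[{"gripper":-1,"offset":[60,0,-38],"rotation":[0,0,0]},{"gripper":-1,"offset":[120,-20,-39],"rotation":[0.05,0.08,-0.14]},{"gripper":-1,"offset":[180,-40,-39],"rotation":[0.1,0.15,-0.27]},{"gripper":-1,"offset":[240,-60,-39],"rotation":[0.2,0.31,-0.54]},{"gripper":-1,"offset":[290,-75,-39],"rotation":[0.3,0.46,-0.81]},{"gripper":-1,"offset":[327,-75,-39],"rotation":[0.395,0.62,-1.086]},{"gripper":-1,"offset":[327,-75,-39],"rotation":[0.395,0.62,-1.086]},{"gripper":-1,"offset":[327,-75,-39],"rotation":[0.395,0.62,-1.086]}]' 80; python3 mv.py .529 -.338 .175 90 40
```

```text
t: 1.45
tool_pos: [0.5293, -0.3598, 0.2704]
tool_rot: [-1.866, -1.794, -0.644]
contact_force: [0.4, -0.1, -0.2]
opening: 0.0856
grip_force: 0.0
off [-42.8   0.1  88. ] rot [ 0.0124  0.0212 -0.0348] dist 0.09785158025767697 t 1.45
q [-0.893  0.353  1.307  0.456  1.992 -0.775] pos [ 0.5293 -0.3598  0.2704] toolz [ 0.012  0.626 -0.78 ] y [ 0.999 -0.035 -0.012] F [ 0.4 -0.1 -0.2] open 0.0856 grip 0.0
```

```bash
python3 -m handwheel '[{"gripper":0,"offset":[-43,0,40],"rotation":[0.012,0.021,-0.035]},{"gripper":0,"offset":[-43,0,88],"rotation":[0.012,0.021,-0.035]},{"gripper":0,"offset":[-43,0,88],"rotation":[0.012,0.021,-0.035]},{"gripper":0,"offset":[-43,0,88],"rotation":[0.012,0.021,-0.035]},{"gripper":0,"offset":[-43,0,88],"rotation":[0.012,0.021,-0.035]},{"gripper":0,"offset":[-43,0,88],"rotation":[0.012,0.021,-0.035]},{"gripper":0,"offset":[-43,0,88],"rotation":[0.012,0.021,-0.035]},{"gripper":0,"offset":[-43,0,88],"rotation":[0.012,0.021,-0.035]}]'; python3 mv.py .529 -.242 .06 90 40
python3 - <<'E'
from h import *
T=grab('top');S=grab('scene');o=ctrl.get_obs();p=np.array(o['tool_pos']);Rm=rot(o['tool_rot'])
f=lambda i,x,y,w,h,k:cv2.resize(np.clip(i[y:y+h,x:x+w,::-1]*1.5,0,255).astype('uint8'),None,fx=k,fy=k,interpolation=cv2.INTER_CUBIC)
A=np.zeros((600,800,3),'uint8')
a=f(T['image'],375,180,160,120,5)[:600,:]
A=a.copy()
for q in (p,p+Rm@[0,.02,0],p-Rm@[0,.02,0],p-Rm@[0,0,.019]):
    u,v=proj(T,q)[0];cv2.circle(A,(int((u-375+.5)*5),int((v-180+.5)*5)),2,(0,0,255),-1)
b=f(S['image'],185,100,160,150,4)
for q in (p,p+Rm@[0,.02,0],p-Rm@[0,.02,0],p-Rm@[0,0,.019]):
    u,v=proj(S,q)[0];cv2.circle(b,(int((u-185+.5)*4),int((v-100+.5)*4)),2,(0,0,255),-1)
cv2.imwrite('pics/d1.png',A);cv2.imwrite('pics/d2.png',b)
E
```

```text
t: 2.45
tool_pos: [0.5285, -0.3389, 0.175]
tool_rot: [-1.825, -1.813, -0.659]
contact_force: [-0.8, -0.0, -0.2]
opening: 0.0427
grip_force: 0.0
off [8.000e-01 1.000e-01 1.504e+02] rot [ 0.0026  0.0032 -0.0056] dist 0.15035649128570402 t 2.45
q [-0.876  0.403  1.413  0.445  1.865 -0.858] pos [ 0.5285 -0.3389  0.175 ] toolz [ 0.003  0.64  -0.768] y [ 1.    -0.006 -0.002] F [-0.8 -0.  -0.2] open 0.0427 grip 0.0
```

View pics/d1.png

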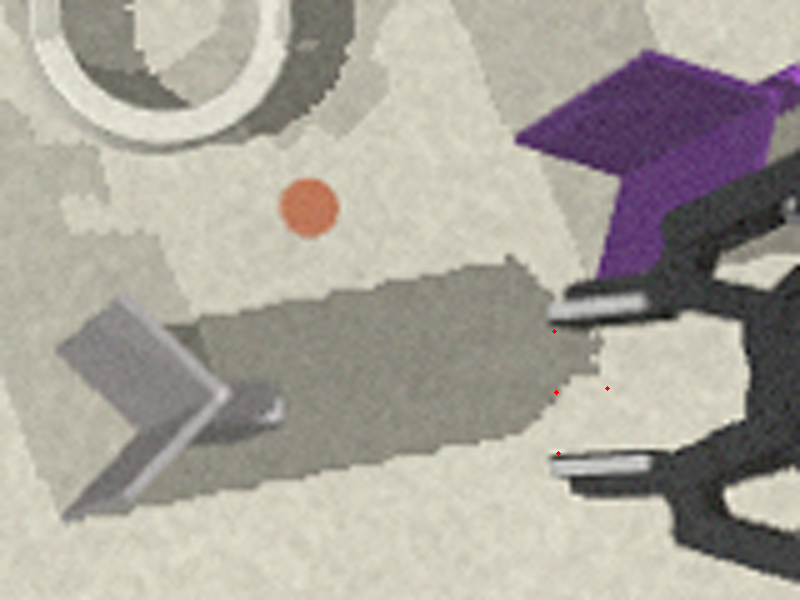

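d1 shows the gripper aligned with the fin plane. The ridge is at top pixel (420.2,258.2), the leg tips are at (398.6,238.6) and (400,280), and the purple part is at the upper right, close to the upper finger.

Run:
```python
from h import *
T=grab('top')
r,a,b=[at_z(T,u,v+.5,.15) for u,v in((420.2,258.2),(398.6,238.6),(400,279.5))]
print(r,a,b,np.linalg.norm(a-r),np.linalg.norm(b-r),np.linalg.norm(a-b)); m=r-(a+b)/2;print(np.degrees([np.arctan2(m[1],m[0]),np.arctan2(*(a-b)[1::-1])]))
u,v=430,262
print('keeper tip',[at_z(T,375+275/5-.4,180+410/5+.1,z) for z in(.117,.125,.129)])
```

```text
[ 0.52908301 -0.23457821  0.15      ] [ 0.56173082 -0.1986849   0.15      ] [ 0.49342932 -0.20019326  0.15      ] 0.048520196429969395 0.049532926086529414 0.06831815346118432
[-87.55088512   1.2651074 ]
keeper tip [array([ 0.52662666, -0.25786066,  0.117     ]), array([ 0.52586687, -0.25604205,  0.125     ]), array([ 0.52548697, -0.25513275,  0.129     ])]
```

View pics/d2.png

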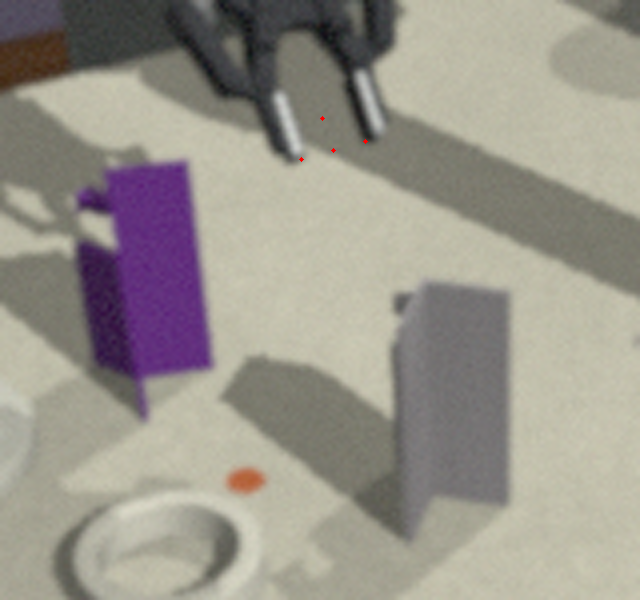

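```bash
python3 -m handwheel '[{"gripper":0,"offset":[1,0,25],"rotation":[0.002,0.003,-0.006]},{"gripper":0,"offset":[1,0,50],"rotation":[0.002,0.003,-0.006]},{"gripper":0,"offset":[1,0,75],"rotation":[0.002,0.003,-0.006]},{"gripper":0,"offset":[1,0,100],"rotation":[0.002,0.003,-0.006]},{"gripper":0,"offset":[1,0,120],"rotation":[0.002,0.003,-0.006]},{"gripper":0,"offset":[1,0,135],"rotation":[0.002,0.003,-0.006]},{"gripper":0,"offset":[1,0,145],"rotation":[0.002,0.003,-0.006]},{"gripper":0,"offset":[1,0,149],"rotation":[0.002,0.003,-0.006]}]'; python3 mv.py .529 -.243 .06 90 40
python3 - <<'E'
from h import *
T=grab('top');S=grab('scene')
f=lambda i,x,y,w,h,k:cv2.resize(np.clip(i[y:y+h,x:x+w,::-1]*1.5,0,255).astype('uint8'),None,fx=k,fy=k,interpolation=cv2.INTER_CUBIC)
A=np.hstack([f(T['image'],380,210,80,100,5),f(S['image'],255,130,80,100,5)])
cv2.imwrite('pics/e1.png',A)
E
```

```text
t: 3.6
tool_pos: [0.5288, -0.2422, 0.0607]
tool_rot: [-1.816, -1.817, -0.662]
contact_force: [0.5, 0.7, 0.7]
opening: 0.0429
grip_force: 0.0
off [-1.1  0.2 -0. ] rot [ 0.0001 -0.0003  0.0003] dist 0.0010855460904271885 t 3.6
q [-0.783  0.404  1.625  0.474  1.639 -0.88 ] pos [ 0.5288 -0.2422  0.0607] toolz [ 0.     0.643 -0.766] y [1. 0. 0.] F [0.5 0.7 0.7] open 0.0429 grip 0.0
```

View pics/e1.png

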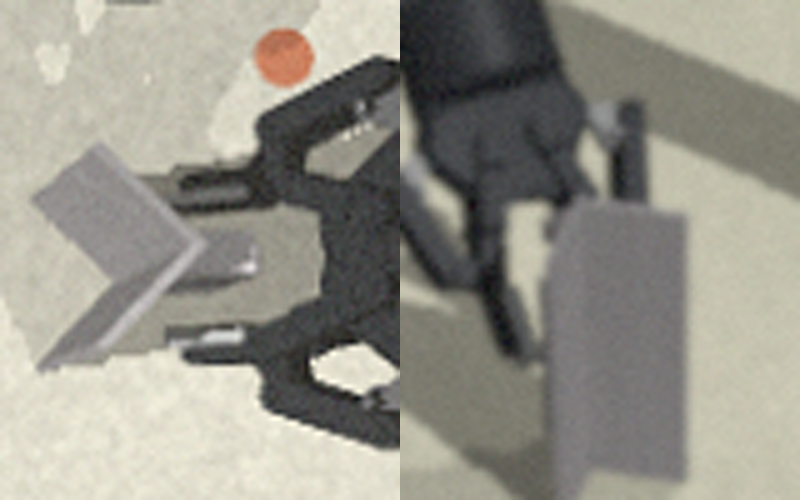

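e1 shows the fin lying between the fingers: fin and keeper at crop row ~260, fingers at 205 and 330. Nothing is touching, so I close.

```bash
python3 -m handwheel '[{"gripper":0.3,"offset":[0,0,0],"rotation":[0,0,0]},{"gripper":0.5,"offset":[0,0,0],"rotation":[0,0,0]},{"gripper":0.65,"offset":[0,0,0],"rotation":[0,0,0]},{"gripper":1,"offset":[0,0,0],"rotation":[0,0,0]},{"gripper":1,"offset":[0,0,0],"rotation":[0,0,0]},{"gripper":1,"offset":[0,0,0],"rotation":[0,0,0]},{"gripper":1,"offset":[0,0,0],"rotation":[0,0,0]},{"gripper":1,"offset":[0,0,0],"rotation":[0,0,0]}]' 90; python3 mv.py .529 -.243 .06 90 40
```

```text
t: 4.7
tool_pos: [0.5291, -0.2427, 0.0613]
tool_rot: [-1.817, -1.818, -0.662]
contact_force: [2.0, -1.8, 3.4]
opening: 0.0088
grip_force: 88.1
off [-1.  -0.1  0.9] rot [0.0011 0.0004 0.0007] dist 0.0013487351724548067 t 4.7
q [-0.784  0.403  1.624  0.475  1.64  -0.88 ] pos [ 0.5291 -0.2427  0.0613] toolz [ 0.001  0.642 -0.766] y [ 1.    -0.     0.001] F [ 2.  -1.8  3.4] open 0.0088 grip 88.07
```

```bash
for a in ".529 -.243 .08 90 40" ".51 -.243 .22 90 40" ".45 -.38 .24 105 0" ".45 -.38 .24 138 -50"; do python3 mv.py $a|head -1;done
```

```text
off [ 11.8  -0.1 -14.5] rot [0.0011 0.0004 0.0007] dist 0.018680274121590273 t 4.7
off [ 101.8  -18.9 -121.8] rot [0.0011 0.0004 0.0007] dist 0.15982281400745998 t 4.7
off [   9.7  -78.8 -225.2] rot [ 0.0926 -0.6935 -0.2508] dist 0.23878799007848045 t 4.7
off [   9.7  -78.8 -225.2] rot [-0.0795 -1.469  -0.9222] dist 0.23878799007848045 t 4.7
```

```bash
python3 -m handwheel '[{"gripper":1,"offset":[6,0,-7],"rotation":[0,0,0]},{"gripper":1,"offset":[12,0,-15],"rotation":[0,0,0]},{"gripper":1,"offset":[30,0,-37],"rotation":[0,0,0]},{"gripper":1,"offset":[60,-10,-75],"rotation":[0,0,0]},{"gripper":1,"offset":[90,-18,-110],"rotation":[0,0,0]},{"gripper":1,"offset":[102,-19,-122],"rotation":[0,0,0]},{"gripper":1,"offset":[102,-19,-122],"rotation":[0,0,0]},{"gripper":1,"offset":[102,-19,-122],"rotation":[0,0,0]}]'; for a in  ".45 -.38 .24 114 0" ".45 -.38 .24 138 -50"; do python3 mv.py $a;done
```

```text
t: 5.7
tool_pos: [0.509, -0.242, 0.2174]
tool_rot: [-1.815, -1.813, -0.66]
contact_force: [-1.1, 0.0, -5.0]
opening: 0.0089
grip_force: 88.4
off [ -91.   -59.1 -106.1] rot [ 0.1441 -0.6908 -0.4023] dist 0.15181145486998007 t 5.7
q [-0.804  0.195  1.593  0.484  1.865 -0.784] pos [ 0.509  -0.242   0.2174] toolz [-0.002  0.645 -0.764] y [ 1.     0.    -0.003] F [-1.1  0.  -5. ] open 0.0089 grip 88.4
off [ -91.   -59.1 -106.1] rot [-0.0823 -1.4734 -0.9222] dist 0.15181145486998007 t 5.7
q [-0.804  0.195  1.593  0.484  1.865 -0.784] pos [ 0.509  -0.242   0.2174] toolz [-0.002  0.645 -0.764] y [ 1.     0.    -0.003] F [-1.1  0.  -5. ] open 0.0089 grip 88.4
```

```bash
python3 -m handwheel '[{"gripper":1,"offset":[-11,-7,-13],"rotation":[0,0,0]},{"gripper":1,"offset":[-23,-15,-26],"rotation":[-0.008,-0.15,-0.09]},{"gripper":1,"offset":[-34,-22,-40],"rotation":[-0.016,-0.29,-0.18]},{"gripper":1,"offset":[-45,-30,-53],"rotation":[-0.025,-0.44,-0.28]},{"gripper":1,"offset":[-57,-37,-66],"rotation":[-0.033,-0.59,-0.37]},{"gripper":1,"offset":[-68,-44,-80],"rotation":[-0.041,-0.74,-0.46]},{"gripper":1,"offset":[-80,-52,-93],"rotation":[-0.05,-0.88,-0.55]},{"gripper":1,"offset":[-91,-59,-106],"rotation":[-0.058,-1.03,-0.645]}]'; python3 mv.py .45 -.38 .24 138 -50
```

```text
t: 6.7
tool_pos: [0.4496, -0.3809, 0.2413]
tool_rot: [1.294, 2.379, -0.089]
contact_force: [-0.3, -0.4, -4.4]
opening: 0.0084
grip_force: 88.2
off [1.1 0.7 1.1] rot [-0.0237 -0.4393 -0.2752] dist 0.0016557138802238507 t 6.7
q [-0.875 -0.32   1.977  0.11   1.059 -1.483] pos [ 0.4496 -0.3809  0.2413] toolz [ 0.338 -0.255 -0.906] y [0.814 0.563 0.145] F [-0.3 -0.4 -4.4] open 0.0084 grip 88.25
```

```bash
python3 mv.py .49 -.42 .20 138 -50 | head -1;  python3 -m handwheel '[{"gripper":1,"offset":[5,0,5],"rotation":[-0.004,-0.07,-0.05]},{"gripper":1,"offset":[5,0,5],"rotation":[-0.008,-0.15,-0.09]},{"gripper":1,"offset":[5,0,5],"rotation":[-0.012,-0.22,-0.14]},{"gripper":1,"offset":[5,0,5],"rotation":[-0.016,-0.29,-0.18]},{"gripper":1,"offset":[5,0,5],"rotation":[-0.02,-0.37,-0.23]},{"gripper":1,"offset":[5,0,5],"rotation":[-0.024,-0.44,-0.275]},{"gripper":1,"offset":[5,0,5],"rotation":[-0.024,-0.44,-0.275]},{"gripper":1,"offset":[5,0,5],"rotation":[-0.024,-0.44,-0.275]}]'; python3 mv.py .47 -.40 .075 138 -50
```

```text
off [-33.4   4.9  61. ] rot [-0.0237 -0.4393 -0.2752] dist 0.06974611310828002 t 6.7
t: 7.7
tool_pos: [0.4497, -0.3781, 0.2353]
tool_rot: [0.829, 2.146, -0.382]
contact_force: [0.3, -0.7, -3.9]
opening: 0.0087
grip_force: 88.5
off [103.3  -3.1 126.1] rot [-0.0003 -0.0024 -0.004 ] dist 0.16305672927021006 t 7.7
q [-0.879 -0.547  2.27   0.209  0.564 -1.839] pos [ 0.4497 -0.3781  0.2353] toolz [ 0.568 -0.512 -0.645] y [0.671 0.741 0.003] F [ 0.3 -0.7 -3.9] open 0.0087 grip 88.55
```

```bash
python3 -m handwheel '[{"gripper":1,"offset":[20,-1,24],"rotation":[0,-0.002,-0.004]},{"gripper":1,"offset":[40,-1,48],"rotation":[0,-0.002,-0.004]},{"gripper":1,"offset":[60,-2,73],"rotation":[0,-0.002,-0.004]},{"gripper":1,"offset":[80,-3,98],"rotation":[0,-0.002,-0.004]},{"gripper":1,"offset":[95,-3,116],"rotation":[0,-0.002,-0.004]},{"gripper":1,"offset":[103,-3,126],"rotation":[0,-0.002,-0.004]},{"gripper":1,"offset":[103,-3,126],"rotation":[0,-0.002,-0.004]},{"gripper":1,"offset":[103,-3,126],"rotation":[0,-0.002,-0.004]}]'; python3 mv.py .47 -.40 .055 138 -50
python3 - <<'E'
from h import *
T=grab('top','f_t.png');S=grab('scene','f_s.png')
print(proj(T,[.47,-.4,.07]),proj(S,[.47,-.4,.07]))
E
```

```text
t: 8.7
tool_pos: [0.4714, -0.4011, 0.0774]
tool_rot: [0.821, 2.143, -0.386]
contact_force: [-0.1, -0.2, -2.8]
opening: 0.0093
grip_force: 88.3
off [18.4 -0.1 13. ] rot [-0.0002  0.004   0.0012] dist 0.022497372209710605 t 8.7
q [-0.874 -0.167  2.292  0.645  0.181 -2.3  ] pos [ 0.4714 -0.4011  0.0774] toolz [ 0.571 -0.514 -0.64 ] y [ 0.669  0.744 -0.001] F [-0.1 -0.2 -2.8] open 0.0093 grip 88.31
[[500.56920044 295.6944222 ]] [[280.1237362 157.5555358]]
```

```bash
for a in ".48 -.40 .08 162 -50" ".48 -.40 .055 162 -50"; do python3 mv.py $a|head -1;done
```

```text
off [-5.3  6.5  3. ] rot [-0.3218  0.0046 -0.2671] dist 0.0088845735228198 t 8.8
off [14.   6.5 19. ] rot [-0.3218  0.0046 -0.2671] dist 0.02442698347727578 t 8.8
```

```bash
python3 -m handwheel '[{"gripper":1,"offset":[-2,2,1],"rotation":[-0.08,0,-0.067]},{"gripper":1,"offset":[-4,4,2],"rotation":[-0.16,0,-0.134]},{"gripper":1,"offset":[-5,6,3],"rotation":[-0.24,0,-0.2]},{"gripper":1,"offset":[-5,6,3],"rotation":[-0.322,0.004,-0.267]},{"gripper":1,"offset":[-5,6,3],"rotation":[-0.322,0.004,-0.267]},{"gripper":1,"offset":[1,6,8],"rotation":[-0.322,0.004,-0.267]},{"gripper":1,"offset":[8,6,14],"rotation":[-0.322,0.004,-0.267]},{"gripper":1,"offset":[14,6,19],"rotation":[-0.322,0.004,-0.267]}]'; python3 mv.py .48 -.40 .048 162 -50
```

```text
t: 9.8
tool_pos: [0.4823, -0.3958, 0.0633]
tool_rot: [0.37, 2.266, -0.16]
contact_force: [-0.3, -0.4, -2.9]
opening: 0.0085
grip_force: 88.7
off [12.  -4.8  9.4] rot [-0.0015 -0.0218 -0.0086] dist 0.01598280488964769 t 9.8
q [-1.035 -0.065  2.22   1.122  0.582 -3.135] pos [ 0.4823 -0.3958  0.0633] toolz [ 0.715 -0.234 -0.659] y [0.315 0.949 0.006] F [-0.3 -0.4 -2.9] open 0.0085 grip 88.65
```

```bash
python3 mv.py .48 -.40 .063 150 -50|head -1; python3 mv.py .48 -.40 .055 150 -50|head -1
```

```text
off [ 0.7 -4.7 -0.5] rot [ 0.1575 -0.0223  0.1277] dist 0.004785904000182836 t 9.8
off [ 6.7 -4.8  4.8] rot [ 0.1575 -0.0223  0.1277] dist 0.009535668327625254 t 9.8
```

```bash
python3 -m handwheel '[{"gripper":1,"offset":[0,-2,0],"rotation":[0.05,-0.01,0.04]},{"gripper":1,"offset":[0,-4,0],"rotation":[0.1,-0.02,0.08]},{"gripper":1,"offset":[0,-5,0],"rotation":[0.158,-0.022,0.128]},{"gripper":1,"offset":[0,-5,0],"rotation":[0.158,-0.022,0.128]},{"gripper":1,"offset":[2,-5,1.5],"rotation":[0.158,-0.022,0.128]},{"gripper":1,"offset":[4,-5,3],"rotation":[0.158,-0.022,0.128]},{"gripper":1,"offset":[6.7,-5,4.8],"rotation":[0.158,-0.022,0.128]},{"gripper":1,"offset":[6.7,-5,4.8],"rotation":[0.158,-0.022,0.128]}]'; python3 mv.py .48 -.40 .048 150 -50
```

```text
t: 10.8
tool_pos: [0.4794, -0.4011, 0.0552]
tool_rot: [0.593, 2.206, -0.276]
contact_force: [0.8, 0.0, -5.5]
opening: 0.0087
grip_force: 88.7
off [5.6 1.3 4.6] rot [-0.001  -0.0001 -0.0013] dist 0.007320813600590272 t 10.8
q [-0.964 -0.084  2.265  1.193  0.358 -3.033] pos [ 0.4794 -0.4011  0.0552] toolz [ 0.663 -0.384 -0.643] y [0.501 0.865 0.   ] F [ 0.8  0.  -5.5] open 0.0087 grip 88.65
```

```bash
python3 -m handwheel '[{"gripper":1,"offset":[1,0,0.8],"rotation":[0.02,0,0.02]},{"gripper":1,"offset":[2,0,1.6],"rotation":[0.053,0,0.043]},{"gripper":1,"offset":[3,0,2.4],"rotation":[0.053,0,0.043]},{"gripper":1,"offset":[3.5,0,2.9],"rotation":[0.053,0,0.043]},{"gripper":1,"offset":[4,0,3.3],"rotation":[0.053,0,0.043]},{"gripper":1,"offset":[4.5,0,3.8],"rotation":[0.053,0,0.043]},{"gripper":1,"offset":[5,0,4.2],"rotation":[0.053,0,0.043]},{"gripper":1,"offset":[5,0,4.2],"rotation":[0.053,0,0.043]}]'; python3 mv.py .48 -.40 .046 146 -50
```

```text
t: 11.8
tool_pos: [0.4797, -0.4013, 0.0493]
tool_rot: [0.668, 2.188, -0.313]
contact_force: [0.2, -0.3, -4.5]
opening: 0.0086
grip_force: 88.6
off [2.8 1.2 1.7] rot [-0.0006  0.0008  0.001 ] dist 0.0035344870592673764 t 11.8
q [-0.93  -0.076  2.272  1.202  0.275 -2.982] pos [ 0.4797 -0.4013  0.0493] toolz [ 0.635 -0.429 -0.642] y [ 0.559  0.829 -0.001] F [ 0.2 -0.3 -4.5] open 0.0086 grip 88.63
```

```bash
python3 -m handwheel '[{"gripper":1,"offset":[0.5,0,0.4],"rotation":[0,0,0]},{"gripper":1,"offset":[1,0,0.7],"rotation":[0,0,0]},{"gripper":1,"offset":[1.4,0,1],"rotation":[0,0,0]},{"gripper":1,"offset":[1.7,0,1.3],"rotation":[0,0,0]},{"gripper":1,"offset":[2,0,1.6],"rotation":[0,0,0]},{"gripper":1,"offset":[2.2,0,1.8],"rotation":[0,0,0]},{"gripper":1,"offset":[2.2,0,1.8],"rotation":[0,0,0]},{"gripper":1,"offset":[2.2,0,1.8],"rotation":[0,0,0]}]'; python3 mv.py .48 -.40 .044 146 -50
```

```text
t: 12.8
tool_pos: [0.4798, -0.4012, 0.0466]
tool_rot: [0.668, 2.188, -0.313]
contact_force: [0.1, 0.9, -5.3]
opening: 0.0083
grip_force: 88.6
off [2.3 1.1 1.3] rot [-0.0005  0.0009  0.0011] dist 0.002843639627381757 t 12.8
q [-0.93  -0.069  2.272  1.226  0.272 -3.007] pos [ 0.4798 -0.4012  0.0466] toolz [ 0.635 -0.429 -0.642] y [ 0.559  0.829 -0.001] F [ 0.1  0.9 -5.3] open 0.0083 grip 88.63
```

```bash
python3 -m handwheel '[{"gripper":1,"offset":[0.5,0,0.4],"rotation":[0,0,0]},{"gripper":1,"offset":[1,0,0.7],"rotation":[0,0,0]},{"gripper":1,"offset":[1.4,0,1],"rotation":[0,0,0]},{"gripper":1,"offset":[1.7,0,1.3],"rotation":[0,0,0]},{"gripper":1,"offset":[1.8,0,1.4],"rotation":[0,0,0]},{"gripper":1,"offset":[1.8,0,1.4],"rotation":[0,0,0]},{"gripper":1,"offset":[1.8,0,1.4],"rotation":[0,0,0]},{"gripper":1,"offset":[1.8,0,1.4],"rotation":[0,0,0]}]'; python3 mv.py .48 -.40 .044 146 -50
python3 - <<'E'
from h import *
T=grab('top');S=grab('scene')
f=lambda i,x,y,w,h,k:cv2.resize(np.clip(i[y:y+h,x:x+w,::-1]*2,0,255).astype('uint8'),None,fx=k,fy=k,interpolation=cv2.INTER_CUBIC)
A=np.hstack([f(T['image'],440,235,100,120,4),f(S['image'],235,105,100,120,4)])
cv2.imwrite('pics/g1.png',A)
E
```

```text
t: 13.8
tool_pos: [0.4799, -0.4014, 0.0446]
tool_rot: [0.668, 2.187, -0.314]
contact_force: [-1.5, 0.8, -0.0]
opening: 0.0087
grip_force: 88.8
off [ 0.9  1.2 -0.1] rot [-0.0006  0.0014  0.0012] dist 0.0014950002522064786 t 13.8
q [-0.93  -0.064  2.272  1.245  0.27  -3.027] pos [ 0.4799 -0.4014  0.0446] toolz [ 0.636 -0.429 -0.642] y [ 0.559  0.829 -0.001] F [-1.5  0.8 -0. ] open 0.0087 grip 88.81
```

View pics/g1.png

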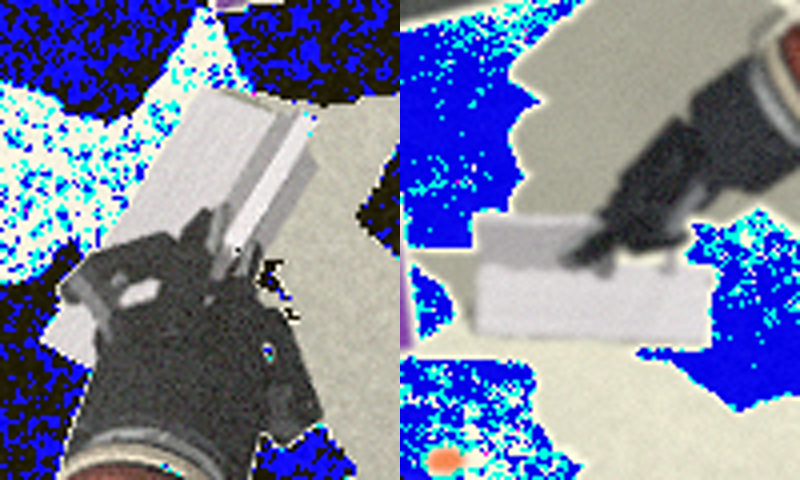

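g1 shows the jaw laid level with its ridge up, both ends down (scene crop bottom edge (478,335)–(705,345)) and the contact force no longer carrying its weight. I release it and back off along the tool axis.

```bash
python3 -m handwheel '[{"gripper":0.7,"offset":[0,0,0],"rotation":[0,0,0]},{"gripper":0.4,"offset":[0,0,0],"rotation":[0,0,0]},{"gripper":0,"offset":[0,0,0],"rotation":[0,0,0]},{"gripper":0,"offset":[0,0,0],"rotation":[0,0,0]},{"gripper":0,"offset":[0,0,-20],"rotation":[0,0,0]},{"gripper":0,"offset":[0,0,-60],"rotation":[0,0,0]},{"gripper":0,"offset":[0,0,-100],"rotation":[0,0,0]},{"gripper":0,"offset":[0,0,-130],"rotation":[0,0,0]}]' 60;  python3 mv.py .48 -.40 .22 146 0; python3 mv.py .48 -.42 .22 56 0|head -1
```

```text
t: 14.9
tool_pos: [0.3964, -0.3449, 0.1285]
tool_rot: [0.668, 2.188, -0.314]
contact_force: [0.0, -0.6, 0.3]
opening: 0.0429
grip_force: 0.0
off [-134.4    0.9   18. ] rot [-0.0016  0.8738  0.001 ] dist 0.13561202618179438 t 14.9
q [-1.038 -0.616  2.498  0.69   0.543 -2.484] pos [ 0.3964 -0.3449  0.1285] toolz [ 0.635 -0.43  -0.642] y [ 0.559  0.829 -0.002] F [ 0.  -0.6  0.3] open 0.0429 grip 0.0
off [-141.6  -15.7   26.6] rot [0.6811 0.6836 1.4619] dist 0.14489086280928512 t 14.9
```

```bash
python3 -m handwheel '[{"gripper":0,"offset":[-45,0,0],"rotation":[0,0.08,0]},{"gripper":0,"offset":[-90,0,5],"rotation":[0,0.2,0]},{"gripper":0,"offset":[-134,0,10],"rotation":[0,0.37,0]},{"gripper":0,"offset":[-134,1,18],"rotation":[0,0.54,0]},{"gripper":0,"offset":[-134,1,18],"rotation":[0,0.7,0]},{"gripper":0,"offset":[-134,1,18],"rotation":[0,0.874,0]},{"gripper":0,"offset":[-134,1,18],"rotation":[0,0.874,0]},{"gripper":0,"offset":[-134,1,18],"rotation":[0,0.874,0]}]';  python3 mv.py .4814 -.4024 .12 146 0
python3 - <<'E'
from h import *
T=grab('top','h_t.png');S=grab('scene','h_s.png')
# model jaw laid; predicted keypoints
bt=np.array([1.5,.87]);bs=np.array([0,1])
a=np.radians(-34);c=np.array([.469,-.394])
def W(x,y,z): return [c[0]+x*np.cos(a)-y*np.sin(a),c[1]+x*np.sin(a)+y*np.cos(a),z+.035]
P=np.array([W(.075,0,.003),W(-.075,0,.003),W(.075,.0355,-.035),W(.075,-.0355,-.035),W(-.075,.0355,-.035),W(-.075,-.0355,-.035),W(.075,0,.035),W(-.015,0,.035)])
f=lambda d,x,y,w,h,k:cv2.resize(np.clip(d['image'][y:y+h,x:x+w,::-1].astype(float)*1.4,0,255).astype('uint8'),None,fx=k,fy=k,interpolation=cv2.INTER_CUBIC)
A=f(T,440,235,100,130,4);B=f(S,235,95,100,130,4)
for d,im,x0,y0 in((T,A,440,235),(S,B,235,95)):
    for u,v in proj(d,P): cv2.circle(im,(int((u-x0+.5)*4),int((v-y0+.5)*4)),2,(0,0,255),-1)
cv2.imwrite('pics/h1.png',np.hstack([A,B]))
E
```

```text
t: 15.9
tool_pos: [0.4802, -0.3999, 0.2183]
tool_rot: [-0.918, -3.004, 0.001]
contact_force: [0.6, -0.6, -0.9]
opening: 0.0426
grip_force: 0.0
off [-2.4 -1.4 98.3] rot [-0.0008  0.0001  0.0004] dist 0.09833381010802696 t 15.9
q [-8.130e-01  6.000e-02  1.627e+00 -1.000e-03  1.454e+00 -1.791e+00] pos [ 0.4802 -0.3999  0.2183] toolz [-0.    -0.001 -1.   ] y [ 0.559  0.829 -0.001] F [ 0.6 -0.6 -0.9] open 0.0426 grip 0.0
```

View pics/h1.png

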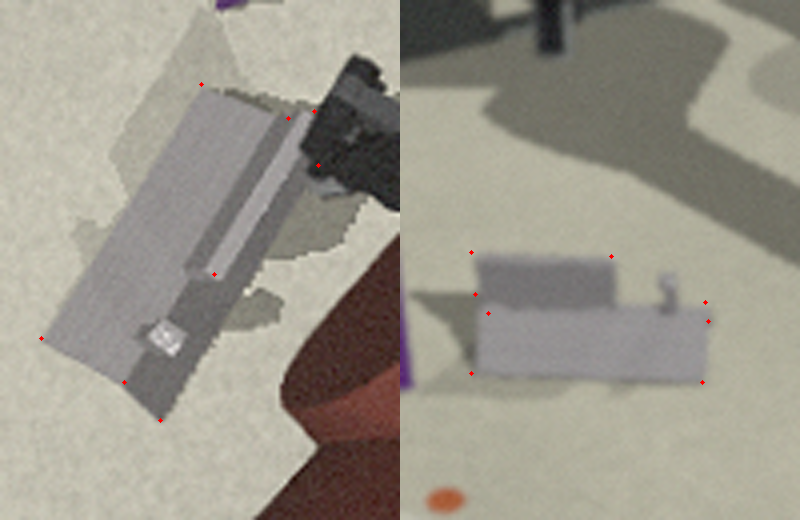

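h1 shows the jaw laid ridge up with its keeper at the lower left. It matches the predicted outline to within about 1 px (top offset ≈(+1.1,+0.5), scene ≈(+1,+0.5)), and I'll use those offsets as the camera biases to refit the former. That was the last allowed picture.

```bash
cat >> fit.py <<'E'
print('---- fixed bias')
for bb in ((1.1,.5,1,.5),(1.1,.5,.5,.8)):
    g=lambda w:np.r_[w,.529,-.233,-1.57,bb]
    rr=lambda w:np.vstack(res(g(w))[:4]).ravel()/.7
    w=least_squares(rr,v[:4],loss='soft_l1').x
    print(np.round(w,4));[print(np.round(a,1).tolist()) for a in res(g(w))[:4]]
E
python3 fit.py | sed -n '/----/,$p'
```

```text
---- fixed bias
[ 0.5444  0.1151 -1.5124 -0.0227]
[[-0.5, -1.5], [1.1, -0.9], [0.1, 0.5], [-1.0, -0.6]]
[[-0.6, -2.8]]
[[0.3, -0.5], [2.3, -0.6], [0.1, -1.3], [1.1, -0.8]]
[[-0.6, -1.0], [-0.1, 0.6]]
[ 0.5436  0.1152 -1.5132 -0.0226]
[[-0.5, -1.2], [1.1, -0.5], [0.0, 0.9], [-1.1, -0.2]]
[[-0.7, -2.3]]
[[0.2, -0.4], [2.1, -0.5], [-0.0, -1.1], [0.9, -0.6]]
[[-0.7, -0.8], [-0.3, 0.7]]
```

```bash
python3 -m handwheel '[{"gripper":0,"offset":[-2.4,-1.4,30],"rotation":[0,0,0]},{"gripper":0,"offset":[-2.4,-1.4,60],"rotation":[0,0,0]},{"gripper":0,"offset":[-2.4,-1.4,98],"rotation":[0,0,0]},{"gripper":0,"offset":[-2.4,-1.4,130],"rotation":[0,0,0]},{"gripper":0,"offset":[-2.4,-1.4,155],"rotation":[0,0,0]},{"gripper":0,"offset":[-2.4,-1.4,168],"rotation":[0,0,0]},{"gripper":0,"offset":[-2.4,-1.4,178],"rotation":[0,0,0]},{"gripper":0,"offset":[-2.4,-1.4,178],"rotation":[0,0,0]}]' 60;  python3 mv.py .4814 -.4024 .04 146 0
```

```text
t: 17.1
tool_pos: [0.4814, -0.4028, 0.0409]
tool_rot: [-0.918, -3.004, 0.002]
contact_force: [0.2, 0.1, 1.0]
opening: 0.0424
grip_force: 0.0
off [0.3 0.3 0.9] rot [-0.0012 -0.0006  0.0003] dist 0.0009834852775555724 t 17.1
q [-8.150e-01  2.430e-01  1.739e+00 -1.000e-03  1.160e+00 -1.792e+00] pos [ 0.4814 -0.4028  0.0409] toolz [-0.001 -0.001 -1.   ] y [ 0.559  0.829 -0.001] F [0.2 0.1 1. ] open 0.0424 grip 0.0
```

```bash
python3 -m handwheel '[{"gripper":0.3,"offset":[0,0,1],"rotation":[0,0,0]},{"gripper":0.5,"offset":[0,0,1],"rotation":[0,0,0]},{"gripper":0.65,"offset":[0,0,1],"rotation":[0,0,0]},{"gripper":1,"offset":[0,0,1],"rotation":[0,0,0]},{"gripper":1,"offset":[0,0,1],"rotation":[0,0,0]},{"gripper":1,"offset":[0,0,1],"rotation":[0,0,0]},{"gripper":1,"offset":[0,0,1],"rotation":[0,0,0]},{"gripper":1,"offset":[0,0,1],"rotation":[0,0,0]}]' 80;  python3 mv.py .4814 -.4024 .24 120 0
```

```text
t: 18.1
tool_pos: [0.4819, -0.4031, 0.0405]
tool_rot: [-0.918, -3.004, 0.002]
contact_force: [-1.6, 1.4, 4.3]
opening: 0.0088
grip_force: 78.8
off [ 7.000e-01  1.000e-01 -1.995e+02] rot [-0.0012  0.0006  0.4541] dist 0.1995381335799681 t 18.1
q [-8.150e-01  2.440e-01  1.738e+00 -1.000e-03  1.158e+00 -1.792e+00] pos [ 0.4819 -0.4031  0.0405] toolz [-0.    -0.001 -1.   ] y [ 0.559  0.829 -0.001] F [-1.6  1.4  4.3] open 0.0088 grip 78.75
```

```bash
python3 mv.py .5451 .0924 .20 93.3 0|head -1; python3 -m handwheel '[{"gripper":1,"offset":[0,0,-10],"rotation":[0,0,0]},{"gripper":1,"offset":[0,0,-30],"rotation":[0,0,0]},{"gripper":1,"offset":[0,0,-70],"rotation":[0,0,0]},{"gripper":1,"offset":[0,0,-110],"rotation":[0,0,0.1]},{"gripper":1,"offset":[0,0,-150],"rotation":[0,0,0.2]},{"gripper":1,"offset":[0,0,-180],"rotation":[0,0,0.3]},{"gripper":1,"offset":[0,0,-180],"rotation":[0,0,0.4]},{"gripper":1,"offset":[0,0,-180],"rotation":[0,0,0.45]}]';  python3 mv.py .5451 .0924 .20 93.3 0
```

```text
off [ 224.5  446.1 -160.2] rot [-1.000e-03  9.000e-04  9.201e-01] dist 0.5244043630649191 t 18.1
t: 19.1
tool_pos: [0.4816, -0.4028, 0.2213]
tool_rot: [1.568, 2.722, -0.003]
contact_force: [-0.1, -0.0, -4.3]
opening: 0.0089
grip_force: 78.0
off [396.5 303.4  20.4] rot [-0.0008  0.0016  0.4682] dist 0.4996933582956894 t 19.1
q [-8.140e-01  6.500e-02  1.617e+00 -1.000e-03  1.459e+00 -1.340e+00] pos [ 0.4816 -0.4028  0.2213] toolz [-0.    -0.002 -1.   ] y [ 0.865  0.502 -0.001] F [-0.1 -0.  -4.3] open 0.0089 grip 78.05
```

```bash
python3 -m handwheel '[{"gripper":1,"offset":[30,23,0],"rotation":[0,0,0.05]},{"gripper":1,"offset":[75,57,0],"rotation":[0,0,0.1]},{"gripper":1,"offset":[120,92,0],"rotation":[0,0,0.15]},{"gripper":1,"offset":[165,126,0],"rotation":[0,0,0.22]},{"gripper":1,"offset":[210,161,0],"rotation":[0,0,0.29]},{"gripper":1,"offset":[255,195,0],"rotation":[0,0,0.36]},{"gripper":1,"offset":[300,230,0],"rotation":[0,0,0.43]},{"gripper":1,"offset":[340,260,0],"rotation":[0,0,0.468]}]';  python3 mv.py .5451 .0924 .20 93.3 0
```

```text
t: 20.1
tool_pos: [0.5348, 0.0239, 0.2202]
tool_rot: [2.155, 2.286, -0.002]
contact_force: [0.4, 0.3, -4.6]
opening: 0.0087
grip_force: 78.3
off [67.8 14.3 20.1] rot [-0.0005  0.0009  0.0012] dist 0.07215698296407662 t 20.1
q [-9.400e-02 -1.560e-01  1.832e+00 -1.000e-03  1.465e+00 -1.530e-01] pos [0.5348 0.0239 0.2202] toolz [-0.    -0.001 -1.   ] y [ 0.998  0.059 -0.   ] F [ 0.4  0.3 -4.6] open 0.0087 grip 78.26
```

```bash
python3 -m handwheel '[{"gripper":1,"offset":[34,7,0],"rotation":[0,0,0]},{"gripper":1,"offset":[68,14.3,0],"rotation":[0,0,0]},{"gripper":1,"offset":[68,14.3,30],"rotation":[0,0,0]},{"gripper":1,"offset":[68,14.3,60],"rotation":[0,0,0]},{"gripper":1,"offset":[68,14.3,90],"rotation":[0,0,0]},{"gripper":1,"offset":[68,14.3,115],"rotation":[0,0,0]},{"gripper":1,"offset":[68,14.3,135],"rotation":[0,0,0]},{"gripper":1,"offset":[68,14.3,148],"rotation":[0,0,0]}]';  python3 mv.py .5451 .0924 .0565 93.3 0
```

```text
t: 21.1
tool_pos: [0.5449, 0.0905, 0.0707]
tool_rot: [-2.154, -2.286, 0.003]
contact_force: [0.4, -0.2, -4.1]
opening: 0.0091
grip_force: 78.3
off [ 1.9  0.4 14.2] rot [-0.0018  0.0007  0.0021] dist 0.014312703023408235 t 21.1
q [ 3.000e-02  3.800e-02  1.910e+00 -1.000e-03  1.195e+00 -2.900e-02] pos [0.5449 0.0905 0.0707] toolz [-0.002 -0.001 -1.   ] y [ 0.998  0.06  -0.002] F [ 0.4 -0.2 -4.1] open 0.0091 grip 78.3
```

```bash
python3 -m handwheel '[{"gripper":1,"offset":[2,0.4,3],"rotation":[0,0,0]},{"gripper":1,"offset":[2,0.4,6],"rotation":[0,0,0]},{"gripper":1,"offset":[2,0.4,8],"rotation":[0,0,0]},{"gripper":1,"offset":[2,0.4,9.5],"rotation":[0,0,0]},{"gripper":1,"offset":[2,0.4,11],"rotation":[0,0,0]},{"gripper":1,"offset":[2,0.4,12],"rotation":[0,0,0]},{"gripper":1,"offset":[2,0.4,12],"rotation":[0,0,0]},{"gripper":1,"offset":[2,0.4,12],"rotation":[0,0,0]}]';  python3 mv.py .5451 .0924 .0565 93.3 0
```

```text
t: 22.1
tool_pos: [0.5455, 0.0925, 0.0595]
tool_rot: [-2.154, -2.287, 0.002]
contact_force: [-0.1, -0.2, -3.8]
opening: 0.0087
grip_force: 78.2
off [-0.1 -0.4  3. ] rot [-0.001   0.0006  0.0021] dist 0.0030679329556057987 t 22.1
q [ 3.400e-02  5.500e-02  1.914e+00 -1.000e-03  1.174e+00 -2.600e-02] pos [0.5455 0.0925 0.0595] toolz [-0.001 -0.001 -1.   ] y [ 0.998  0.06  -0.001] F [-0.1 -0.2 -3.8] open 0.0087 grip 78.19
```

No contact yet with 3 mm to go, so I continue in small steps.

```bash
python3 -m handwheel '[{"gripper":1,"offset":[0,0,0.5],"rotation":[0,0,0]},{"gripper":1,"offset":[0,0,1],"rotation":[0,0,0]},{"gripper":1,"offset":[0,0,1.5],"rotation":[0,0,0]},{"gripper":1,"offset":[0,0,2],"rotation":[0,0,0]},{"gripper":1,"offset":[0,0,2.4],"rotation":[0,0,0]},{"gripper":1,"offset":[0,0,2.4],"rotation":[0,0,0]},{"gripper":1,"offset":[0,0,2.4],"rotation":[0,0,0]},{"gripper":1,"offset":[0,0,2.4],"rotation":[0,0,0]}]';  python3 mv.py .5451 .0924 .0565 93.3 0
```

```text
t: 23.1
tool_pos: [0.5455, 0.0925, 0.0573]
tool_rot: [-2.154, -2.287, 0.002]
contact_force: [-0.9, -1.9, -0.3]
opening: 0.0087
grip_force: 78.8
off [-0.1 -0.4  0.8] rot [-0.001   0.0007  0.0022] dist 0.0008781820779973509 t 23.1
q [ 3.400e-02  5.900e-02  1.915e+00 -1.000e-03  1.169e+00 -2.600e-02] pos [0.5455 0.0925 0.0573] toolz [-0.001 -0.001 -1.   ] y [ 0.998  0.06  -0.001] F [-0.9 -1.9 -0.3] open 0.0087 grip 78.84
```

```bash
python3 -m handwheel '[{"gripper":1,"offset":[0.5,0,-0.2],"rotation":[0,0,0]},{"gripper":1,"offset":[1,0,-0.2],"rotation":[0,0,0]},{"gripper":1,"offset":[1.5,0,-0.2],"rotation":[0,0,0]},{"gripper":1,"offset":[2,0,-0.2],"rotation":[0,0,0]},{"gripper":1,"offset":[2.5,0,-0.2],"rotation":[0,0,0]},{"gripper":1,"offset":[2.5,0,-0.2],"rotation":[0,0,0]},{"gripper":1,"offset":[2.5,0,-0.2],"rotation":[0,0,0]},{"gripper":1,"offset":[2.5,0,-0.2],"rotation":[0,0,0]}]';  python3 mv.py .5451 .0924 .0565 93.3 0
```

```text
t: 24.1
tool_pos: [0.5451, 0.0951, 0.0571]
tool_rot: [-2.154, -2.286, 0.002]
contact_force: [-2.9, -2.2, -3.7]
opening: 0.0085
grip_force: 78.5
off [-2.7 -0.1  0.6] rot [-0.0016  0.0006  0.0022] dist 0.0027375885392675976 t 24.1
q [ 3.800e-02  5.900e-02  1.914e+00 -1.000e-03  1.170e+00 -2.100e-02] pos [0.5451 0.0951 0.0571] toolz [-0.002 -0.001 -1.   ] y [ 0.998  0.06  -0.002] F [-2.9 -2.2 -3.7] open 0.0085 grip 78.52
```

```bash
python3 -m handwheel '[{"gripper":1,"offset":[0.5,-0.5,-0.2],"rotation":[0,0,0]},{"gripper":1,"offset":[1,-0.5,-0.2],"rotation":[0,0,0]},{"gripper":1,"offset":[1.5,-0.5,-0.2],"rotation":[0,0,0]},{"gripper":1,"offset":[2,-0.5,-0.2],"rotation":[0,0,0]},{"gripper":1,"offset":[2,-0.5,-0.2],"rotation":[0,0,0]},{"gripper":1,"offset":[2,-0.5,-0.2],"rotation":[0,0,0]},{"gripper":1,"offset":[2,-0.5,-0.2],"rotation":[0,0,0]},{"gripper":1,"offset":[2,-0.5,-0.2],"rotation":[0,0,0]}]';  python3 mv.py .5451 .0924 .0565 93.3 0
```

```text
t: 25.1
tool_pos: [0.5447, 0.097, 0.0574]
tool_rot: [-2.154, -2.286, 0.002]
contact_force: [-0.7, 0.6, -3.1]
opening: 0.0085
grip_force: 78.3
off [-4.6  0.1  0.9] rot [-0.0011  0.0006  0.0021] dist 0.0046987748850100455 t 25.1
q [ 4.200e-02  5.800e-02  1.915e+00 -1.000e-03  1.170e+00 -1.700e-02] pos [0.5447 0.097  0.0574] toolz [-0.001 -0.001 -1.   ] y [ 0.998  0.06  -0.001] F [-0.7  0.6 -3.1] open 0.0085 grip 78.27
```

```bash
python3 -m handwheel '[{"gripper":1,"offset":[0,0,0.4],"rotation":[0,0,0]},{"gripper":1,"offset":[0,0,0.6],"rotation":[0,0,0]},{"gripper":0.7,"offset":[0,0,0.6],"rotation":[0,0,0]},{"gripper":0.4,"offset":[0,0,0.6],"rotation":[0,0,0]},{"gripper":0,"offset":[0,0,0],"rotation":[0,0,0]},{"gripper":0,"offset":[0,0,-30],"rotation":[0,0,0]},{"gripper":0,"offset":[0,0,-80],"rotation":[0,0,0]},{"gripper":0,"offset":[0,0,-140],"rotation":[0,0,0]}]' 60;  cat > lev.py <<'E'
from h import *
T=grab('top');S=grab('scene')
o=np.array([.5436,.1153]);a=-1.513;ex=np.array([np.cos(a),np.sin(a)]);ey=np.array([-ex[1],ex[0]])
F=lambda x,y,z:np.array([*(o+ex*x+ey*y),z])
def latch(th,lo):
    b=np.radians(195)-th;lp=np.array([-.098+.018*np.cos(b),.058+.018*np.sin(b)]);e=.133-th+lo
    return lp,lp+.071*np.array([np.cos(e),np.sin(e)]),np.array([-.098-.057*np.cos(th),.058+.057*np.sin(th)])
if __name__=='__main__':
    for th in np.arange(1.55,2.05,.05):
        lp,b,t=latch(th,3.6)
        print(round(th,2),np.round(b*1e3),'top bar',np.round(proj(T,F(b[0],0,b[1]))[0]+[1.1,.5]-[142.2,253.2],1),'scene bar',np.round(proj(S,F(b[0],0,b[1]))[0]+[.8,.5]-[441,314.6],1),'scene tip',np.round((proj(S,F(t[0],0,t[1]))[0]+[.8,.5]-[315-.4,278-.4])*5))
    cv2.imwrite('pics/l_s.png',S['image'][:,:,::-1]);cv2.imwrite('pics/l_t.png',T['image'][:,:,::-1])
E
python3 lev.py; python3 mv.py .5364 .2391 .25 93.3 0
```

```text
t: 26.1
tool_pos: [0.544, 0.0971, 0.1979]
tool_rot: [-2.153, -2.285, 0.005]
contact_force: [1.0, -0.3, 0.8]
opening: 0.0425
grip_force: 0.0
1.55 [-144.  133.] top bar [-11.    0.5] scene bar [ 2.6 18.9] scene tip [533. 221.]
1.6 [-140.  136.] top bar [-9.3  0.2] scene bar [ 1.1 16.3] scene tip [526. 215.]
1.65 [-136.  138.] top bar [-7.5  0. ] scene bar [-0.6 13.7] scene tip [520. 210.]
1.7 [-132.  139.] top bar [-5.5 -0.2] scene bar [-2.3 11.3] scene tip [514. 204.]
1.75 [-128.  141.] top bar [-3.5 -0.4] scene bar [-4.   8.8] scene tip [508. 200.]
1.8 [-124.  142.] top bar [-1.4 -0.6] scene bar [-5.8  6.4] scene tip [501. 195.]
1.85 [-119.  144.] top bar [ 0.8 -0.8] scene bar [-7.6  4.1] scene tip [495. 191.]
1.9 [-115.  145.] top bar [ 3.1 -1. ] scene bar [-9.5  1.9] scene tip [489. 187.]
1.95 [-111.  145.] top bar [ 5.4 -1.2] scene bar [-11.5  -0.2] scene tip [483. 184.]
2.0 [-106.  146.] top bar [ 7.9 -1.3] scene bar [-13.4  -2.3] scene tip [477. 181.]
off [142.2  -4.  -43.2] rot [0.0147 0.0009 0.0022] dist 0.14867664593791088 t 26.2
q [ 4.200e-02 -1.000e-01  1.804e+00 -1.000e-03  1.423e+00 -1.700e-02] pos [0.5496 0.0974 0.207 ] toolz [ 0.015 -0.    -1.   ] y [0.998 0.06  0.015] F [0.5 0.4 0.1] open 0.0423 grip 0.0
```

```bash
cat > mf.py <<'E'
# target in former frame (mm) x y z [yaw tilt]
import sys;from lev import F
import subprocess
x,y,z=[float(v)/1e3 for v in sys.argv[1:4]];p=F(x,y,z)
subprocess.run(['python3','mv.py',*map(str,p),'93.3',sys.argv[4] if len(sys.argv)>4 else '0'])
E
python3 mf.py -152 0 210;python3 mf.py -152 0 125|head -1
```

```text
off [170.2  -1.  -10.3] rot [0.0034 0.0007 0.0022] dist 0.17054860533750338 t 26.3
q [ 4.200e-02 -9.600e-02  1.812e+00 -1.000e-03  1.422e+00 -1.700e-02] pos [0.546  0.0972 0.1998] toolz [ 0.003 -0.001 -1.   ] y [0.998 0.06  0.003] F [ 0.3 -0.3 -0.4] open 0.0428 grip 0.0
off [170.3   1.1  71. ] rot [-0.0031  0.0006  0.0021] dist 0.18448264813959778 t 26.4
```

```bash
python3 -m handwheel '[{"gripper":1,"offset":[0,0,-15],"rotation":[0,0,0]},{"gripper":1,"offset":[50,0,-15],"rotation":[0,0,0]},{"gripper":1,"offset":[100,0,-15],"rotation":[0,0,0]},{"gripper":1,"offset":[150,0,-15],"rotation":[0,0,0]},{"gripper":1,"offset":[172,0,-10],"rotation":[0,0,0]},{"gripper":1,"offset":[172,0,20],"rotation":[0,0,0]},{"gripper":1,"offset":[172,0,50],"rotation":[0,0,0]},{"gripper":1,"offset":[172,0,72],"rotation":[0,0,0]}]';  python3 mf.py -100 0 125
```

```text
t: 27.4
tool_pos: [0.5337, 0.2679, 0.123]
tool_rot: [-2.154, -2.285, 0.007]
contact_force: [0.3, 0.2, 0.1]
opening: 0.0002
grip_force: 0.0
off [-52.4   2.5  -3.6] rot [-0.0084  0.0032  0.0015] dist 0.05259547159046962 t 27.5
q [ 3.410e-01  8.100e-02  1.773e+00 -1.000e-03  1.297e+00  2.820e-01] pos [0.5322 0.2673 0.1212] toolz [-0.008 -0.004 -1.   ] y [ 0.998  0.059 -0.008] F [ 0.3  0.1 -0.4] open -0.0003 grip 0.0
```

```bash
python3 -m handwheel '[{"gripper":1,"offset":[-10,1,0],"rotation":[0,0,0]},{"gripper":1,"offset":[-18,1,0],"rotation":[0,0,0]},{"gripper":1,"offset":[-26,1.5,0],"rotation":[0,0,0]},{"gripper":1,"offset":[-33,2,0],"rotation":[0,0,0]},{"gripper":1,"offset":[-40,2,0],"rotation":[0,0,0]},{"gripper":1,"offset":[-47,2,0],"rotation":[0,0,0]},{"gripper":1,"offset":[-52,2,0],"rotation":[0,0,0]},{"gripper":1,"offset":[-52,2,0],"rotation":[0,0,0]}]';  python3 mf.py -150 0 125
```

```text
t: 28.5
tool_pos: [0.5396, 0.2166, 0.1253]
tool_rot: [-2.154, -2.286, 0.002]
contact_force: [0.3, 0.3, -0.2]
opening: 0.0003
grip_force: 0.0
off [48.2 -1.8  0.3] rot [-0.0012  0.0006  0.0021] dist 0.0482676656582227 t 28.6
q [ 0.255  0.04   1.809 -0.     1.294  0.195] pos [0.5396 0.217  0.1253] toolz [-0.001 -0.001 -1.   ] y [ 0.998  0.06  -0.001] F [-0.4  0.1 -0.3] open 0.0001 grip 0.0
```

```bash
python3 -m handwheel '[{"gripper":1,"offset":[25,0,0],"rotation":[0,0,0]},{"gripper":1,"offset":[50,0,0],"rotation":[0,0,0]},{"gripper":1,"offset":[75,0,0],"rotation":[0,0,0]},{"gripper":1,"offset":[90,0,-30],"rotation":[0,0,0]},{"gripper":1,"offset":[90,0,-60],"rotation":[0,0,0]},{"gripper":1,"offset":[90,0,-60],"rotation":[0,0,0]},{"gripper":1,"offset":[90,0,-60],"rotation":[0,0,0]},{"gripper":1,"offset":[90,0,-60],"rotation":[0,0,0]}]';  python3 - <<'E'
from h import *
from lev import F,latch,T,S
cv2.imwrite('pics/m_t.png',T['image'][:,:,::-1]);cv2.imwrite('pics/m_s.png',S['image'][:,:,::-1])
a=cv2.imread('pics/l_t.png',0).astype(int);b=cv2.imread('pics/m_t.png',0).astype(int)
# gray patch rows 240-268, cols 136-240 before/after
print('before');print(a[242:268:2,138:216:3]);print('after');print(b[242:268:2,138:216:3])
for th in(1.7,1.8,1.9):
    lp,_,t=latch(th,3.6)
    for e in(-.3,0):
        bb=lp+.071*np.array([np.cos(e),np.sin(e)]);print(th,e,'bar top',[np.round(proj(T,F(bb[0],y,bb[1]))[0]+[1.1,.5],1).tolist() for y in(-.018,.018)],'tip',np.round(proj(T,F(t[0],0,t[1]))[0]+[1.1,.5],1))
E
```

```text
t: 29.6
tool_pos: [0.5334, 0.3064, 0.1834]
tool_rot: [-2.153, -2.285, 0.006]
contact_force: [0.1, 0.0, 0.3]
opening: -0.0002
grip_force: 0.0
before
[[ 40  36  39  45  42  42  40  38  43  49  49  46  47  51  50  50  49  39
   52  40  61  61  61  60  58  38]
 [ 41  37  40  44  36  38  42  39  38  36  48  42  46  48  46  46  43  46
   49  38  69  59  62  58  62  33]
 [ 31  39  42  40  36  39  30  37  37  39  38  39  40  34  37  39  37  40
   43  34  67  59  54  58  56  39]
 [ 30  31 110 104 116 112 113  64  49  50  37  31  32  39  31  35  36  33
   30  29  65  63  63  62  64  39]
 [ 24  32 139 128 141 135 135  79  54 140  70  69  38  32  33  27  33  34
   30  30  68  59  58  65  54  35]
 [ 31  24 142 137 134 132 131  70  56 135  70  91  49  55  44  27  24  28
   36  56  65  60  64  61  62  35]
 [ 27  25 138 133 133 134 130  74  55 133  71  43  44  36  44  78  75  68
   57  44  60  62  64  56  56  39]
 [ 33  40 136 130 132 136 134  94  49 134  72  26  44  42  46  53  33  35
   33  31  57  64  61  62  64  34]
 [ 31  53 139 137 130 133 138  94  57 137  70  32  41  45  40  84  83  56
   20 
[... 1588 characters left out ...]
117  88  57 107  94  90  43  45  42  65  98  83
   75  77  71  87  93  93 102 102]
 [116 116 120 121 116 118 120  83  64  44  71  67  51  55  55  47  87 108
   91 104 104 104 106 105 104 103]
 [119 121 119 116 124 121 119  86  50  94  49  52  47  51  61  35  74  85
  106 104 103 102 103 103 102 105]]
1.7 -0.3 bar top [[204.2, 265.3], [203.8, 246.0]] tip [164.3 253.5]
1.7 0 bar top [[203.6, 264.2], [203.1, 244.4]] tip [164.3 253.5]
1.8 -0.3 bar top [[205.1, 265.2], [204.7, 245.9]] tip [167.6 253.4]
1.8 0 bar top [[204.5, 264.1], [204.1, 244.4]] tip [167.6 253.4]
1.9 -0.3 bar top [[206.1, 265.2], [205.7, 245.9]] tip [170.9 253.4]
1.9 0 bar top [[205.5, 264.1], [205.1, 244.3]] tip [170.9 253.4]
```

Run:
```python
from h import *
from lev import F,latch,T,S
b=cv2.imread('pics/m_t.png',0).astype(int)
ch=" .:-=+*#%@"
print('top cols 165-235 rows 238-272')
for r in range(238,273): print(r,''.join(ch[min(9,max(0,(v-25)//11))] for v in b[r,165:236]))
J=lambda x,y,z:F(x+.0025,y,z+.051)
nm={'keeper':(-.05,0,.021),'keepR':(-.05,.007,.021),'lip':(-.042,0,.024),'fin front top':(-.015,0,.035),'fin back':(.075,0,.035),'end ridge':(-.075,0,.003)}
for k,p in nm.items(): print(k,np.round(proj(T,J(*p))[0]+[1.1,.5],1),'scene',np.round(proj(S,J(*p))[0]+[.8,.5],1))
for e in(-.27,0,.1):
    lp,_,t=latch(1.82,3.6);bb=lp+.071*np.array([np.cos(e),np.sin(e)])
    print(e,'scene bar',[np.round(proj(S,F(bb[0],y,bb[1]))[0]+[.8,.5],1).tolist() for y in(-.018,.018)],'pins',[np.round(proj(S,F(lp[0],y,lp[1]))[0]+[.8,.5],1).tolist() for y in(-.018,.018)])
s=cv2.imread('pics/m_s.png',0).astype(int)
print('scene cols 370-445 rows 285-350')
for r in range(290,350): print(r,''.join(ch[min(9,max(0,(v-20)//11))] for v in s[r,370:445]))
```

```text
top cols 165-235 rows 238-272
238 *:. ::::::::::::.:::::.:::::::::::::::.::::::::.:.::::.::::::::::::::..
239 =...::::::::::::::::::::::::::.:-::-:::::-:-:::--:-------===-:-::-:::--
240 :.:::::.::::::::::::---:::-:-----:-:::-==========+==++=+====::::-:--::-
241 ::::::::.::::.::::.:::-:::---=-==:::--=====+========--====:::-:::::-:::
242 ::::::::::::::..:.  :::-:::::::::-:-==+===+========-::::::-::::--::::-:
243 :::::--:::----:::   .----:-::::::--===+=+===-====-::::::::-::-:-:::::::
244 ::::::::--::-:--:.  .::::::::-:--+++=-=-=:::::::-:-:::-::-:::-::---::-:
245 .::::::::---:-:--. .:-:-:::-::-===-=::::----------==----:-::::----::-::
246 ::::.:::--::-:--:. .:::-::::--====:::::-++=+====+=====-::::-::::::::---
247 -:::.:::-::--:-::. .:-:-:::-====-:---=-==+===+===-=::::::::::::----==+=
248 --:---:::-:-::--:: :--::--====--:-====+=-===-=-==:::::::-::::-=======+=
249 *=.++-.::-::--::::.::---:--==-:::==-=-==::-:-:--:::::::-:::--===+=++===
250 @=:+=--=:-::::::: .:---:-::-:::::::-::::::::--:::-:-=--====***+*****+==
251 %=:+=-#=:::...... .-:::::---=---:-:::::-::::::---=======++*#%%##%%%%#*+
252 %=
[... 6228 characters left out ...]
+======-------::......:-=+########*=-===-::=*%@@@@@@@@@@@@@@
342 .:--============--------------:.. ...:--+**#######=--=--:::=*%@@@@@@@@@@@@@
343 ..:--===--------------:------:::.....::-=+*###%##*=--=-:.:::=+#%@@@@@@@@@@@
344 :..::-----------::----::-:--:-::::..::::-=+*#%###*=-==-::::::-+#%@@@@@@@@@@
345 ::..::-------------------:--::::::..:::::-=+*####+--==-:::::.:-=#%@@@@@@@@@
346 :::..::--=------:-:--::::-:::----::..:::---=****+=:---::::::.::-=#@@@@@@@@@
347 ::::..::-=------------:.::---:::::::::::::-=+++=--:---::::::::::-+#@@@@@@@@
348 -:::...:--=----------::..:::-:-:-:::::::::--==-::::::::::::::::::=*%@@@@@@@
349 -:::::...:-=----:----:.  .:::::-::::::.:::-==-:::::::::::::::::::-+*%@@@@@@
```

Run:
```python
from h import *
from lev import F,latch,T,S
from scipy.optimize import fsolve
s=fsolve(lambda p:proj(S,F(p[0],0,p[1]))[0]+[.8,.5]-[419,305],[-.1,.14]);print('bar',s)
d=s-latch(1.82,0)[0];print('rel pin',d,np.linalg.norm(d),'elev',np.degrees(np.arctan2(d[1],d[0])))
print('ends scene',[proj(S,F(s[0],y,s[1]))[0]+[.8,.5] for y in(-.0155,.0155)],'top',[proj(T,F(s[0],y,s[1]))[0]+[1.1,.5] for y in(-.0155,.0155)])
b=cv2.imread('pics/m_t.png',0).astype(int)
ch=" .:-=+*#%@"
for r in range(240,270): print(r,''.join(ch[min(9,max(0,(v-25)//11))] for v in b[r,135:190]))
```

```text
bar [-0.08760122  0.14476524]
rel pin [0.0106255  0.06876667] 0.06958272963573939 elev 81.21639411431867
ends scene [array([426.11591532, 300.77838736]), array([411.7460398 , 309.30060167])] top [array([161.19382914, 260.54862194]), array([161.0147259 , 242.34796448])]
240 %%%%%%%%@%%%%%%%#%%%%%%@+:.-:.:.:::::.::::::::::::---::
241 %%%%%%%%%%%%%%%%%%%%%%%%*-.:.:::::::::.::::.::::.:::-::
242 %%%%%%%%%%%%%%%%%%%%%%%%*=::::::::::::::::::..:.  :::-:
243 %%%%%%%%%%%%%%%%%%%%%%@#===:.::::::--:::----:::   .----
244 %%%%%%%%%%%%%%%%%@%%%%%#+==:::::::::::--::-:--:.  .::::
245 %%%%%%%%%%%%%%%%%%%%%%%#===-::.::::::::---:-:--. .:-:-:
246 %%%%%%%%%%%%%%%%%%%#%%%#+==--:::::.:::--::-:--:. .:::-:
247 %%%%%%%%%%%%%%%%%%%%%%%#+=-:---:::.:::-::--:-::. .:-:-:
248 %%%%%%%%%%%%%%%%%%%%%%%#+==-.=--:---:::-:-::--:: :--::-
249 %%%%%%%%%%%%%%%%%%%%%%%#+==:.-*=.++-.::-::--::::.::---:
250 @%%%%%%%%%%%%%%%@%%%%%%#+==:.:@=:+=--=:-::::::: .:---:-
251 %@%%%%%%%%%%%%%%@%%%%%%#+==::=%=:+=-#=:::...... .-:::::
252 @@%%%%%%%%%@%%%%%%%%%%%*===::*%=*===*=::......:.::--:-:
253 %%%%%@%%%%%%%%%%%%%%%%%#===:.*%=#**+::::.... .
[... 269 characters left out ...]
%%%%%%@%%*==::=%++%#+.. ........-=======
259 %%%%%%%%##%%%%%%%%%%%%@@*==::=%++@#* .. . .....-+======
260 %%%%%%%%#%%%%%%%%%%%%%%%*==:.=%+-*+= ......::.::+**+===
261 %%%%%%%%%#%%%%%%%%%%%%%@*+=::-@*:::::.:. .....::=+*+===
262 %%%%%%%%%%%%%%%%%%%%%%%%+--::.#+:*+*+=:. ..:....-++***+
263 %%%%%%%%%%%%%%%%%%%%%%%%+:--:.---*++++::. ......:=+*##*
264 %%%%%%%%%%%%%%%%%%%%%%%%+::-::.::=----::.::::::::==++*#
265 %%%%%%%%%%%%%%%%%%%%%%%%+::::-:::::::::::::----:.-===+#
266 %%%%%%%%%%%%%%%@%%%%%%%%+:::::*-:::::::::::----: -====+
267 %%%%%%%%%%%%%@@%%%%%%%%@+:::::=::::::::::::::--: :=====
268 %%%%%%%%%%%%%%%%%%%%%%%%*:::::::::.:::::::::---: :-====
269 %%%%%%%%%%%%%%%%%%%%%%%@*:::::::::::::::::::::-: .-====
```

```bash
python3 mf.py -125 0 125; python3 mf.py -62 0 120|head -1
```

```text
off [-66.7  -1.8  60.3] rot [-0.0012  0.0007  0.0021] dist 0.08987193778907403 t 30.0
q [ 0.401  0.065  1.678 -0.     1.4    0.341] pos [0.5343 0.3068 0.1852] toolz [-0.001 -0.001 -1.   ] y [ 0.998  0.06  -0.001] F [ 0.8 -0.2 -0.1] open -0.0001 grip 0.0
off [-129.7   -2.    65.4] rot [-0.0011  0.0007  0.0021] dist 0.14528339743403965 t 30.1
```

```bash
python3 -m handwheel '[{"gripper":1,"offset":[-30,-2,30],"rotation":[0,0,0]},{"gripper":1,"offset":[-62,-2,62],"rotation":[0,0,0]},{"gripper":1,"offset":[-78,-2,62],"rotation":[0,0,0]},{"gripper":1,"offset":[-92,-2,62],"rotation":[0,0,0]},{"gripper":1,"offset":[-105,-2,62],"rotation":[0,0,0]},{"gripper":1,"offset":[-118,-2,62],"rotation":[0,0,0]},{"gripper":1,"offset":[-130,-2,64],"rotation":[0,0,0]},{"gripper":1,"offset":[-130,-2,64],"rotation":[0,0,0]}]'; python3 mf.py -62 0 220
python3 - <<'E'
from h import *
S=grab('scene','n_s.png');s=cv2.imread('pics/n_s.png',0).astype(int);ch=" .:-=+*#%@"
for r in range(284,346,2): print(r,''.join(ch[min(9,max(0,(v-20)//11))] for v in s[r,360:440]))
E
```

```text
t: 31.1
tool_pos: [0.54, 0.1762, 0.1213]
tool_rot: [-2.155, -2.285, 0.002]
contact_force: [-0.7, 0.1, 0.7]
opening: -0.0
grip_force: 0.0
off [  0.2  -0.  -98.7] rot [-0.0012  0.0004  0.0019] dist 0.09865435183834395 t 31.2
q [ 0.186  0.013  1.843 -0.     1.287  0.126] pos [0.54   0.177  0.1213] toolz [-0.001 -0.    -1.   ] y [ 0.998  0.059 -0.001] F [-0.5  0.2  0. ] open -0.0001 grip 0.0
284 ----==+++#@@@@@@@@@@@#+-::.. .  ...:-==:              .... . .-+*+=+#@@@@@@@@@@@
286 -:----===++#@@@@@@@@@@@%*-.   . .. ..::.             . .   ..-*@@@@@@@@@@@@@@@@@
288 --------==+*#%@@@@@@@@@@@%*-.    . .. ..             ..     :+%@@@@@@@@@@@@@@@@@
290 -:---:----===++*%@@@@@@@@@@%#=:...     ..  .          .   .-+%@@@@@@@@@@@@@@@@@@
292 --::-:---:--===++*%@@@@@@@@@@@%*=:.... .......  .   .:-===*%@@@@@@@@@@@@@@@@@@@@
294 -----::-:-----===++*%@@@@@@@@@@@@%*-:.   .....     ..:=**#@@@@@@@@@@@@@@@@@@@@@@
296 ----------------====+*#@@@@@@@@@@@@@#+-..       ..:=+==*#%@@@@@@@@@@@@@@@@@@@@@@
298 ---------:---:----===++*#@@@@@@@@@@@@@*-. . . ..:-+**+**#@@@@@@@@@@@@@@@@@@@@@@@
300 -------:--------:---===++
[... 1225 characters left out ...]
%@@@@@@@@@@@@@@@@@@@
330 :-==+++++++++==-----=====--------==++==---=+*****+=-+#%%%%#*+*#%@@@@@@@@@@@@@@@@
332 :.:-==+++++++++==----=++++==--------==++==--=++++++=+#%%%%#*++*#%@@@@@@@@@@@@@@@
334 :...:-==+++++++++=----==++++=----------==++=======--+#%##***#%%%@@@@@@@@@@@@@@@@
336 ::::..:-==+++++++==-------==--------------==++=--:::=+**##%%%*++*%@@@@@@@@@@@@@@
338 :::::::.:-=+++++++++=======+=++==------------====---+*#%%%%#*++=-=*%@@@@@@@@@@@@
340 :::::::::::==++++++++++++++++++===-------::...:-=+*#%%###%%#+=++=-:=*%@@@@@@@@@@
342 ::::::::::::-==++==========-------------::.....:-=***##%%%%#+-===-:::=*%@@@@@@@@
344 ::::::::::::.::=------------------------:-::...::--=*##%%%#*=-==-::::::=+#@@@@@@
```

```bash
python3 -m handwheel '[{"gripper":1,"offset":[0,0,-30],"rotation":[0,0,0]},{"gripper":1,"offset":[0,0,-70],"rotation":[0,0,0]},{"gripper":1,"offset":[0,0,-110],"rotation":[0,0,0]},{"gripper":1,"offset":[60,0,-130],"rotation":[0,0,0]},{"gripper":1,"offset":[120,0,-130],"rotation":[0,0,0]},{"gripper":1,"offset":[140,0,-130],"rotation":[0,0,0]},{"gripper":1,"offset":[140,0,-130],"rotation":[0,0,0]},{"gripper":1,"offset":[140,0,-130],"rotation":[0,0,0]}]'
python3 - <<'E'
from h import *
from lev import F,latch
S=grab('scene','o_s.png');T=grab('top','o_t.png');ch=" .:-=+*#%@"
s=cv2.imread('pics/o_s.png',0).astype(int)
for r in range(296,346): print(r,''.join(ch[min(9,max(0,(v-20)//11))] for v in s[r,370:435]))
t=cv2.imread('pics/o_t.png',0).astype(int)
print('top')
for r in range(240,270): print(r,''.join(ch[min(9,max(0,(v-25)//11))] for v in t[r,150:225]))
for e in(-.27,-.15,0):
    lp,_,tt=latch(1.82,3.6);bb=lp+.071*np.array([np.cos(e),np.sin(e)])
    print(e,'scene bar',[np.round(proj(S,F(bb[0],y,bb[1]))[0]+[.8,.5],1).tolist() for y in(-.0155,.0155)],'top',[np.round(proj(T,F(bb[0],y,bb[1]))[0]+[1.1,.5],1).tolist() for y in(-.0155,.0155)])
E
```

```text
t: 32.25
tool_pos: [0.5318, 0.3156, 0.2508]
tool_rot: [-2.155, -2.286, 0.004]
contact_force: [-0.8, -0.2, 0.2]
opening: 0.0
grip_force: 0.0
296 ::::-=+##%#%%@@@@@@@@@@@@@@@@@@@@@@@@@@@@@@@@@@@@@@@@@@@@@@@@@@@@
297 :::::-=+*#%#%%@@@@@@@@@@@@@@@@@@@@@@@@@@@@@@@@@@@@@@@@@@@@@@@@@@@
298 ::::::-=+*##%%%@@@@@@@@@@@@@@@@@@@@@@@@@@@@@@@@@@@@@@@@@@@@@@@@@@
299 :::::::-=+*##%%%@@@@@@@@@@@@@@@@@@@@@@@@@@@@@@@@@@@@@@@@@@@@@@@@@
300 :::::::--=+*##%%%@@@@@@@@@@@@@@@@@@@@@@@@@@@@@@@@@@@@@@@@@@@@@@@@
301 :::::::::-=+##%#*#%@@@@@@@@@@@@@@@@@@@@@@@@@@@@@@@@@@@@@@@@@@@@@@
302 :::::::::::=*##*++*%@@@@@@@@@@@@@@@@@@@@@@@@@@@@@@@@@@@@@@@@@@@@@
303 :-:::::::::-+*#*=-=*%@@@@@@@@@@@@@@@@@@@@@@@@@@%%@@@@@@@@@@@@@@@@
304 ::::::::::-=+#**=:-=*%@@@@@@@@@@@@@@@@@@@@@@@@#**##%@@@@@@@@@@@@@
305 --:::::::::=+#*+=::-=*%@@@@@@@@@@@@@@@@@@@@@@#+--=+*%@@@@@@@@@@@@
306 -::::::::::=***+=:::-=*%@@@@@@@@@@@@@@@@@@@@@#=:::-+#@@@@@@@@@@@@
307 ---::::::::=*#*+=-:::-=*%@@@@@@@@@@@@@@@@@@@@#+-::-=#@@@@@@@@@@@@
308 ---:::::::-=****+=-::--=*%@@@@@@@@@@@@@@@@@@@@*+-==*%@@@@@@@@@@@@
309 ==--::::::-+*****+=-:::-=*%@@@@@@@@@@@@@@@@@@@
[... 4497 characters left out ...]
+++++++********#****#*##**#=+**+*++*+***+#####
265 %%%%%%%%%+::::.@*:#=+++++####*##**##***********#*****#*#**#################
266 %%%%%%%%@+.:..:#=:=:---:-========-=++=++=+**************###################
267 %%%%%%%%%*:.::.--:::::.::.::::::: :======+*###################*############
268 %%%%%%%%@*-.::::..:.::::::::::--: :-======+*#####*#######*#################
269 %%%%%%%%@*::.:::::::::::::.::---: :-+======++##############################
-0.27 scene bar [[395.1, 312.8], [381.9, 320.5]] top [[205.4, 263.8], [205.0, 247.1]]
-0.15 scene bar [[395.1, 309.1], [381.7, 316.8]] top [[205.4, 263.3], [205.1, 246.5]]
0 scene bar [[395.5, 304.9], [382.1, 312.6]] top [[204.7, 262.7], [204.3, 245.7]]
```

The top view (numeric) shows the loop lowered: side wires at rows 248 and 265, bar at column ~204.5 between the keeper (190–197) and the fin (from 211). The lever is still raised. Now I go over it to its jaw side.

```bash
python3 mf.py -58 0 180;python3 mf.py -58 0 104|head -1
```

```text
off [-142.9   -0.    71.5] rot [-0.0011  0.0008  0.0009] dist 0.15974548991009507 t 32.55
q [ 0.416  0.028  1.605 -0.     1.51   0.357] pos [0.532  0.3159 0.2513] toolz [-0.001 -0.001 -1.   ] y [ 0.998  0.058 -0.001] F [-0.6 -0.   1.6] open 0.0 grip 0.0
off [-143.2    0.   147.5] rot [-0.001   0.0006  0.0014] dist 0.20557107982719505 t 32.65
```

```bash
python3 -m handwheel '[{"gripper":1,"offset":[-45,0,0],"rotation":[0,0,0]},{"gripper":1,"offset":[-95,0,20],"rotation":[0,0,0]},{"gripper":1,"offset":[-143,0,40],"rotation":[0,0,0]},{"gripper":1,"offset":[-143,0,80],"rotation":[0,0,0]},{"gripper":1,"offset":[-143,0,110],"rotation":[0,0,0]},{"gripper":1,"offset":[-143,0,135],"rotation":[0,0,0]},{"gripper":1,"offset":[-143,0,147],"rotation":[0,0,0]},{"gripper":1,"offset":[-143,0,147],"rotation":[0,0,0]}]'; python3 mf.py -93 0 106
```

```text
t: 33.65
tool_pos: [0.5397, 0.1738, 0.1038]
tool_rot: [-2.153, -2.286, 0.004]
contact_force: [-0.5, -0.0, 0.3]
opening: 0.0002
grip_force: 0.0
off [34.1 -0.7 -0.3] rot [0.0008 0.0004 0.0021] dist 0.034156394049746575 t 33.75
q [ 0.181  0.029  1.855 -0.     1.257  0.121] pos [0.541  0.1741 0.1057] toolz [ 0.001 -0.    -1.   ] y [0.998 0.06  0.001] F [ 0.1 -0.1 -0.1] open -0.0 grip 0.0
```

```bash
python3 -m handwheel '[{"gripper":1,"offset":[8,-0.5,0],"rotation":[0,0,0]},{"gripper":1,"offset":[16,-0.5,0],"rotation":[0,0,0]},{"gripper":1,"offset":[25,-0.5,-1],"rotation":[0,0,0]},{"gripper":1,"offset":[34,-0.5,-2],"rotation":[0,0,0]},{"gripper":1,"offset":[43,-0.5,0],"rotation":[0,0,0]},{"gripper":1,"offset":[52,-0.5,4],"rotation":[0,0,0]},{"gripper":1,"offset":[58,-0.5,8],"rotation":[0,0,0]},{"gripper":1,"offset":[63,-0.5,13],"rotation":[0,0,0]}]'; python3 mf.py -130 0 79; python3 mf.py -133.5 0 70|head -1;python3 mf.py -135 0 60.5|head -1
```

```text
t: 34.75
tool_pos: [0.5359, 0.2375, 0.0914]
tool_rot: [-2.153, -2.286, 0.001]
contact_force: [-0.6, 0.6, 2.6]
opening: 0.0003
grip_force: 1.3
off [ 7.6  1.  11.7] rot [-0.0018  0.0001  0.0026] dist 0.01398171628280971 t 34.85
q [0.29  0.089 1.82  0.    1.235 0.23 ] pos [0.5355 0.2374 0.0907] toolz [-0.002 -0.    -1.   ] y [ 0.998  0.06  -0.002] F [ 0.2  0.1 -0.1] open 0.0004 grip 0.0
off [11.7  1.1 20.8] rot [-0.0019  0.0005  0.0022] dist 0.0238772203971403 t 34.95
off [13.4  1.  30.5] rot [-0.0016  0.0006  0.002 ] dist 0.03336632219196036 t 35.05
```

```bash
python3 -m handwheel '[{"gripper":1,"offset":[4,0.5,6],"rotation":[0,0,0]},{"gripper":1,"offset":[8,1,12],"rotation":[0,0,0]},{"gripper":1,"offset":[10,1,17],"rotation":[0,0,0]},{"gripper":1,"offset":[12,1,21],"rotation":[0,0,0]},{"gripper":1,"offset":[13,1,25],"rotation":[0,0,0]},{"gripper":1,"offset":[13.5,1,28],"rotation":[0,0,0]},{"gripper":1,"offset":[13.5,1,30],"rotation":[0,0,0]},{"gripper":1,"offset":[13.5,1,30],"rotation":[0,0,0]}]'; python3 mf.py -135 0 60
```

```text
t: 36.05
tool_pos: [0.5361, 0.2503, 0.0614]
tool_rot: [-2.154, -2.286, 0.002]
contact_force: [-0.9, -1.2, 1.3]
opening: -0.0003
grip_force: 1.0
off [-0.2 -0.3  1.4] rot [-0.001   0.0005  0.0021] dist 0.0014654190200418544 t 36.15
q [ 0.311  0.139  1.82  -0.     1.184  0.252] pos [0.5361 0.2503 0.0614] toolz [-0.001 -0.001 -1.   ] y [ 0.998  0.06  -0.001] F [-0.8 -0.3  1.1] open -0.0001 grip 0.93
```

```bash
python3 -m handwheel '[{"gripper":1,"offset":[0,0,0.5],"rotation":[0,0,0]},{"gripper":1,"offset":[0,0,1],"rotation":[0,0,0]},{"gripper":1,"offset":[0,0,1.5],"rotation":[0,0,0]},{"gripper":1,"offset":[0,0,1.8],"rotation":[0,0,0]},{"gripper":1,"offset":[0,0,1.8],"rotation":[0,0,0]},{"gripper":1,"offset":[0,0,1.8],"rotation":[0,0,0]},{"gripper":1,"offset":[0,0,1.8],"rotation":[0,0,0]},{"gripper":1,"offset":[0,0,1.8],"rotation":[0,0,0]}]'; python3 mf.py -135 0 60
```

```text
t: 37.15
tool_pos: [0.5363, 0.2504, 0.0611]
tool_rot: [-2.154, -2.287, 0.002]
contact_force: [-4.6, -2.4, 9.5]
opening: 0.0002
grip_force: 4.7
off [-0.3 -0.5  1.1] rot [-0.0009  0.0007  0.0023] dist 0.001215057095052853 t 37.25
q [ 0.311  0.14   1.82  -0.     1.183  0.252] pos [0.5363 0.2504 0.0611] toolz [-0.001 -0.001 -1.   ] y [ 0.998  0.06  -0.001] F [-4.8 -2.4  9.6] open -0.0 grip 4.65
```

```bash
python3 -m handwheel '[{"gripper":1,"offset":[0,0,-10],"rotation":[0,0,0]},{"gripper":1,"offset":[0,0,-50],"rotation":[0,0,0]},{"gripper":1,"offset":[0,0,-100],"rotation":[0,0,0]},{"gripper":1,"offset":[50,0,-150],"rotation":[0,0,0]},{"gripper":1,"offset":[100,0,-190],"rotation":[0,0,0]},{"gripper":1,"offset":[130,0,-200],"rotation":[0,0,0]},{"gripper":1,"offset":[130,0,-200],"rotation":[0,0,0]},{"gripper":1,"offset":[130,0,-200],"rotation":[0,0,0]}]'
python3 - <<'E'
from h import *
from lev import F,latch
S=grab('scene','q_s.png');T=grab('top','q_t.png');ch=" .:-=+*#%@"
t=cv2.imread('pics/q_t.png',0).astype(int)
for r in range(240,270): print(r,''.join(ch[min(9,max(0,(v-25)//11))] for v in t[r,135:225]))
J=lambda x,y,z:F(x,y,z+.051)
for k,p in {'kfront':(-.054,0,.021),'lip':(-.042,0,.024),'fin front top':(-.015,0,.035)}.items(): print(k,np.round(proj(T,J(*p))[0]+[1.1,.5],1))
lp,b,tt=latch(0,0)
print('bar',[np.round(proj(T,F(b[0],y,b[1]))[0]+[1.1,.5],1).tolist() for y in(-.0155,.0155)],'lever tip',[np.round(proj(T,F(-.155,y,.0605))[0]+[1.1,.5],1).tolist() for y in(-.008,.008)],
 'pin',np.round(proj(T,F(-.098,0,.06))[0]+[1.1,.5],1), 'scene tip',np.round(proj(S,F(-.155,0,.06))[0]+[.8,.5],1),'scene tip at .2rad',np.round(proj(S,F(-.154,0,.071))[0]+[.8,.5],1))
s=cv2.imread('pics/q_s.png',0).astype(int)
for r in range(300,372,1): print(r,''.join(ch[min(9,max(0,(v-20)//11))] for v in s[r,385:460]))
E
```

```text
t: 38.25
tool_pos: [0.5282, 0.3797, 0.2584]
tool_rot: [-2.154, -2.287, 0.004]
contact_force: [-0.6, 0.2, -0.4]
opening: 0.0006
grip_force: 0.0
240 %%%%%%%%%%#%%%%%%%%%%%%%*:.:-.::.:::::::::.:::..::::--:::::----:-:::--=============++===+=
241 %%#%%%%%%%%%%%%%%%%%%%%@*:::.::.:::::::::::..:.:..:--:::----===:::--+=+===+==+===+========
242 %%%%%%%%%%%%%%%%%%%%%%%%+:::.::::::::-:::::::::. ..---:::--::::-:-===+===+================
243 %%%%%%%%%%%%%%%%%%%%%%%%+:.:...::::-----------:.  :-::-:::-:-::-==+==+====+===+===========
244 %%%%%%%%%%%%%%%%%%%%%%%#=.:::::.:::::---:::::::   ::::-:-:--:--===========+===============
245 %%%%%%%%%%%%%%%%%%%%%%%#=:::::::::::::::::::::.  .--::-:::-:-=========-=-=-=-=+---========
246 %@%%%%%%%%%%%%%%%%%%%%%%=.::::.:::.:::.::::-:::  .::::::::--===-=--===::::::---::-========
247 %%%%%%%%%%%%%%%%%%%%%%%%=:::::.::::::.:..:.:---:-====+====++++*-:-:::::::::-::---=========
248 %%%%%%%%%%%%%%%%@%%%%%%#=::::::-:=====++=+++****#######*******%=::::::---=-:::-+==========
249 %%@%%%%%%%%%#%%%%%%%%%%##=-=+++++#****%%%%%%%%%@%###*#*++=++++%=------=+===:-===----=-====
250 %%%
[... 7174 characters left out ...]
         ..::::...  ...::::.::-=+++++++++++*#%@@@@@@@@@@@@@@
364 ::.:::...               ..:::::. ...:::::...:-=+++++++++**#%@@@@@@@@@@@@@@@
365 ::....::..               .::::.....:::.::.:.::-=++++++**##%%@@@@@@@@@@@@@@@
366 ..:..:.:....            ...:..:..:::::.:....::-==+++***#%%%%@@@@@@@@@@@@@@@
367 ......:::....           ..::::...::::.....:.:::-=++***##%@@@@@@@@@@@@@@@@@@
368 :...:...:.....          .::::::::.:::::...:.::--==+*###%%@@@@@%@@@@@@@@@@@@
369 ......:...:.:.          .:.::::::.........::--+++++*###%%%%@@@@%@@@@@@@%%@@
370 ::......:.:.....        .:.::.:.:..::..::::-=+*###*######%%%%%%%@@@@@@@@@%%
371 :.......::..:...       ..:::.::.......:.::-=+*#%%###########%%%%%@@@@@@@@@@
```

```bash
python3 -c "
from station import ctrl
print(ctrl.finish_job())"
```

```text
the job is handed in; nothing more can be done
None
```

The angle former is closed and handed in at about 39 s of the 72 s allowed; the judge's verdict was not returned. The last images show the jaw nested home against the latch block, the loop hooked on the keeper and the lever flat after I let go, with no bystander touched that I know of (I took no final check of them).

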